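# Load the terrine press and wind it firm

## Robot

A 7-joint arm with a two-finger parallel gripper is mounted at the origin on the work surface. World frame = base frame: x ahead of the robot, y to its left, z up, the work surface at z = 0. Lengths are in m, angles in rad, forces in N, time in s.
With the tool pointing down it reaches from about 0.425 to 0.925 m from the base axis. Payload 6.8 kg.
Tool frame: the origin (TCP) lies at the very end of the fingers, on their centre line; the grasp point (between the pads) lies r.grasp_offset behind it (r.grasp_offset is the distance from the TCP to the grasp point, in m); z points along the fingers, y is the direction in which the jaws open and shut (so a half turn about z gives the same grasp; the last joint's range is limited). The gripper opens to 85 mm and grips with 20 to 120 N. Pads are 22 mm wide; open, the fingers measure 114 mm over their backs; the gripper's body (76 mm by 85 mm) begins 54 mm behind the grasp point. The pads swing forward as they close: fully open they stand 13 mm farther back than shut.
Start: joints at [-1.302, 0.477, 0.022, 1.555, -0.011, 1.109, -0.083], TCP at [0.248, 0.628, 0.231] pointing down, gripper open.
Joint ranges: [-2.96, 2.96], [-0.34, 2.1], [-1.41, 1.46], [0.24, 2.44], [-1.37, 4.51], [0.17, 1.92], [-2.96, 2.96]. Speed limits (rad/s): [2.39, 2.39, 3.14, 3.14, 3.14, 3.14, 3.14].

## Interface

Orientations are given as a rotation vector (axis times angle).
In Python, from bench import r gives the robot as it stands.
- The arm moves only by the shell command python3 -m jog 'ROWS' [FORCE]. ROWS is JSON, one flat list of numbers, 7 for each row, row after row: the turn, a rotation vector about the tool's x, y, z normalised to -1 to 1, where 1 is 180 degrees, then the shift along the tool's x, y, z normalised to -1 to 1, where 1 is 200 mm, then the opening, from 0 (shut) to 1 (fully open). In form: [wx, wy, wz, x, y, z, hand, wx, wy, wz, x, y, z, hand, ...]. A call has 1 to 12 rows; each row is the pose to reach, as a shift and turn from the pose measured when the call began, along the tool's axes at that moment, turning the shorter way round; what a row does not reach only later rows make up. A row lasts 1/10 s, in which the tool goes at most 50 mm and 8.59 degrees, less where a joint would pass 70% of its speed; a pose out of reach is approached as far as the arm can. A call with a number of a shift or a turn outside -1 to 1 is refused whole. A call with a gripper value outside its range is refused whole. The fingers move at their own pace and stop on an object; FORCE is the grip in N (left out, the last holds). Time passes only in rows, so rows that repeat a pose let the fingers close. It gives the time, the measured TCP pose, the force and the opening at its end, in the units of the state.
- r.get_obs(): the state, without advancing time (a new reading comes with each control period).
- r.grab_frame(name): name is "scene" or "top"; returns the picture (384x512x3 uint8, red, green, blue); there is no depth.
- r.calibration(name): a dict with "K" (3x3 intrinsics, pixels), "origin" and "rotation" of the camera in the world. Camera axes: x right, y up, looking along -z (the intrinsics and any distortion apply to the point x, -y, -z); pixel columns grow to the right and rows downward; lengths in m; the calibration is good to about 2 mm. A picture is of the moment at which its call begins. calibration takes no time and is no camera call.
- r.hand_in(): hands the job in, once; it reports no verdict.
The state is a dict: "clock": time; "joints": joint angles; "qvel": joint speeds; "tau": joint torques, N m; "tcp_pos": TCP position; "orientation": TCP orientation; "contact_force": force on the tool from outside, world axes, zero at the start; "moment": the same for the moment, N m; "grip_width": finger opening in m.
Only numpy, scipy, OpenCV 4.12 (cv2) and the standard library are available. Lean on these libraries where they do the work, as an engineer would, in place of code of your own. Each camera call takes 0.05 s, during which the arm holds its last target.

## Task

Lift the long-handled steel terrine mould out of its white drying stand, set it down on the press bed in front of the press plate and let go of it. Then slide it along the bed under the plate until it is fully home against the back stop, squarely in line with the press, and let go. Wind the press wheel clockwise (it takes several grasps) until it feels firm and the dial pointer stands between the two lugs, leave the wheel so that it holds there, and do not disturb the bowl, the jar or the mug.

Things in the scene. Friction and masses are not known exactly. Their poses are not given: they have to be found in the camera images.
- plate_axis (a point): point on the vertical screw axis of the bolted-down press, at the top of its bed (12 mm above the counter). +x: feeding direction, towards the back stop; z up. The bed is a flat steel strip 100 mm wide (y), from x = -230 to +55 mm, without side guides. The back stop's face is at x = +43 mm, 32 mm high. The press plate hangs 58 mm above the bed with joint wheel at 0.
- bed_front (a point): point on the bed's top, on its centre line, 125 mm in front of the screw axis; same axes as plate_axis. A good spot to set the mould's box down, clear of the crossbeam.
- mould_centre (a point): centre of the box of the terrine mould, half-way up. Loose, 0.45 to 0.7 kg, steel with an aluminium lid; box 84 mm long (x), 56 mm wide (y), 50 mm high. A handle stretches to -x. It starts level in the drying stand, where both long sides of the box are free for fingers, but not the handle. In the press +x must point to the back stop.
- mould_handle (a point): centre of the grip of the mould's handle, 118 mm from mould_centre along the mould's -x, same height: black block 40 mm long (x), 14 mm thick (y), 34 mm high, its foot 4 mm above the mould's underside; a 12 mm thin bar joins it to the box. For sliding the mould, not lifting it. Mould fully home: about 117 mm in front of the screw axis, clear of the beam.
- stand: white plastic drying stand, fixed; origin on the counter under the centre of the mould's box, +x along the mould's +x. Floor 8 mm thick, 235 x 75 mm. Two cheeks (x = -160 to -75 mm, y from +-13 to +-25 mm, tops 62 mm above the counter) flank the mould's handle closely, so it cannot be gripped there; the mould lifts straight up (clear after 60 mm).
- wheel_grip (a point): on the press wheel's vertical axis, inside its grip bar; +x runs along the bar and turns with it. The wheel is a black disc, 104 mm across, on top of the press, with an upright bar across its middle: 76 mm long, 16 mm thick, 34 mm high. Disc top 20 mm below this point, bar top 14 mm above. It does not rise or sink as it turns.
- wheel (a joint): turn of the press wheel, rad; grows clockwise seen from above and lowers the plate 5 mm per rad (6 to 8 mm gap to the lid at the start). Steady drag about 0.28 N m, which holds it where it is left; once the plate bears on the mould a spring adds about 0.125 N m per rad: 0.4 to 0.5 N m in all when firm. The spring is solid 2 rad past touching; it may be wound back.
- pointer (a joint): angle of the dial pointer, rad: steel needle 60 mm long on the white dial plate beside the wheel (on the +x side of the press, facing up). 0 while slack; once the plate bears on the mould it grows about 0.6 rad per rad of wheel, counter-clockwise seen from above. The dial sinks with the screw. Two upright steel lugs 45 mm apart bound the firm setting: 0.55 to 1.0 rad, midway 0.78.
- mould: the terrine mould; same axes as mould_centre, origin at the middle of the underside of its box
- plate: the press plate, steel, under the crossbeam; origin in the middle of its underside
- bowl_centre (a point): steel bowl, 120 mm across, 60 mm high, half-way up; leave alone
- jar_centre (a point): glass jar with steel cap, 70 mm across, 110 mm high, half-way up; leave alone
- mug_centre (a point): white mug, 80 mm across, 90 mm high, half-way up; leave alone
- crossbeam (a point): middle of the top of the press's grey crossbeam, 123 mm above the bed, on the screw axis; same axes as plate_axis. The beam spans x +-25, y +-81 mm, its underside 93 mm above the bed, on two posts (x +-17 mm, y from +-53 to +-79 mm). No gripper fits between it and a mould under it.
There are look-alikes about, which are no part of the job. Leave any blue or yellow look-alike of the mould alone.

How it is judged:
On the way, in this order (a step that is already met when the one before it is completed fails the run):
1. the mould stands on the press bed in front of the plate, let go (x of mould in the frame of plate_axis between -0.2 and -0.05 m and y of mould in the frame of plate_axis between -0.03 and 0.03 m and z of mould in the frame of plate_axis below 0.004 m and angle between mould's own z axis and vertical below 0.08 rad and linear speed of mould below 0.02 m/s and contact force between mould and the fingers below 0.3 N), for 0.2 s.
2. the mould is fully home under the plate against the back stop, in line, let go, with the plate not yet bearing on it (x of mould in the frame of plate_axis above -0.007 m and y of mould in the frame of plate_axis between -0.01 and 0.01 m and angle between the x axis of mould and the x axis of plate_axis, either way round below 0.12 rad and z of mould in the frame of plate_axis below 0.004 m and value of joint pointer below 0.2 rad and contact force between mould and the fingers below 0.3 N), for 0.2 s.
3. the wheel is wound until the pointer stands between the lugs (value of joint pointer between 0.55 and 1 rad and contact force between plate and mould above 15 N), for 0.2 s.
At the end, for the whole second after the job is handed in: The mould stands flat on the press bed, against the back stop (within 8 mm), within 10 mm of the press's centre line and 0.12 rad of its direction; the plate presses on it with more than 15 N and the pointer stands between the lugs (0.55 to 1.0 rad), everything at rest and released (all of step 3 and x of mould in the frame of plate_axis above -0.007 m and y of mould in the frame of plate_axis between -0.01 and 0.01 m and z of mould in the frame of plate_axis below 0.004 m and angle between the x axis of mould and the x axis of plate_axis, either way round below 0.12 rad and linear speed of mould below 0.01 m/s and velocity of joint wheel between -0.05 and 0.05 rad/s); the robot touches nothing.
It fails at once if the bowl, the jar or the mug is shifted by more than 30 mm or tipped (distance of any of bowl_centre, jar_centre, mug_centre from where it was at the start of the episode above 0.03 m or angle between any of bowl_centre, jar_centre, mug_centre's own z axis and vertical above 0.4 rad).
It also fails if it takes over 64 s, if anything falls off the work surface, if the arm or the gripper's body presses on something with over 40 N, if the wrist force passes 120 N, or if a joint passes its speed limit or range.

## Working session

There is one attempt and no reset: what is moved stays moved. The work goes in short steps, Python scripts to look and compute and a shell command to move; the robot and the scene stay as the last step left them, time stands still between calls to the robot, and variables do not carry over. Pictures are saved under pics/ and viewed, and the job is handed in when it is done.

```bash
mkdir -p pics; ls; python3 - <<'E'
from bench import r
import cv2,numpy as np
print(r.get_obs()); print(r.grasp_offset)
for n in("scene","top"):
    f=r.grab_frame(n); cv2.imwrite(f"pics/{n}0.png",f[:,:,::-1]); print(n,r.calibration(n))
E
```

```text
pics
{'clock': 0.0, 'joints': array([-1.30207116,  0.47781131,  0.02229901,  1.55645333, -0.01148186,
        1.10930661, -0.08310867]), 'qvel': array([-0.00097906, -0.00069995,  0.00028378,  0.00070974, -0.00030423,
        0.00070464, -0.00170448]), 'tau': array([-6.62956222e-05, -5.96434522e+01,  1.60789076e+00, -2.81192476e+01,
        1.25276449e-02,  9.23612126e-03,  3.23968436e-05]), 'tcp_pos': array([0.24815571, 0.62708649, 0.23031663]), 'orientation': array([-5.88291437e-01, -3.08580215e+00,  2.88799755e-03]), 'contact_force': array([ 0.15008673, -0.49010502, -0.47810633]), 'moment': array([-0.02785562,  0.01093898, -0.01584961]), 'grip_width': 0.08575821882078685}
0.0187
scene {'K': array([[379.63847093,   0.        , 250.27305496],
       [  0.        , 379.63847093, 189.18026245],
       [  0.        ,   0.        ,   1.        ]]), 'origin': array([ 1.18149265, -0.41663043,  0.77649745]), 'rotation': array([0.84134107, 0.43815024, 0.94514701])}
top {'K': array([[490.24198421,   0.        , 255.16286864],
       [  0.        , 490.24198421, 196.11807931],
       [  0.        ,   0.        ,   1.        ]]), 'origin': array([0.37218978, 0.02496581, 1.6438544 ]), 'rotation': array([ 0.06787479, -0.06007085, -1.57241626])}
```

View pics/scene0.png

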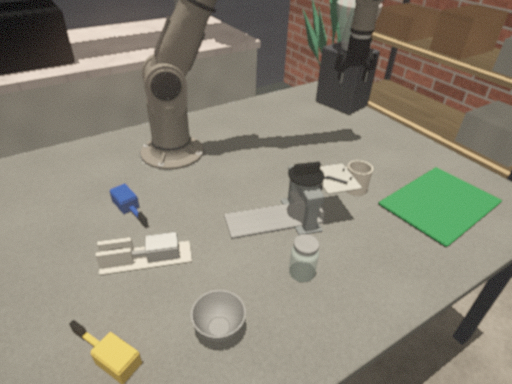

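View pics/top0.png

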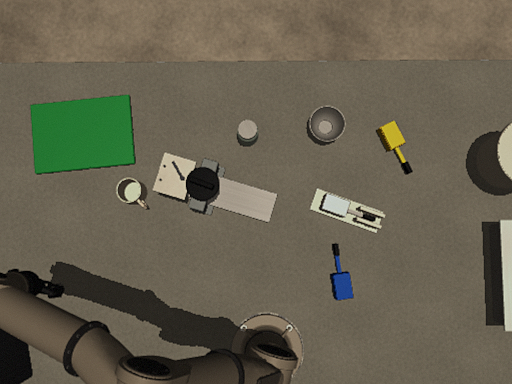

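Candidates in the top view: blue look-alike (342,285), yellow look-alike (392,138), and the steel one in the white stand (337,206). The last matches the description. I'll check it in a close crop.

```bash
cat > h.py <<'E'
from bench import r
import numpy as np,cv2
from scipy.spatial.transform import Rotation as R
def cam(n):
    c=r.calibration(n); return np.array(c["K"]),np.array(c["origin"]),R.from_rotvec(c["rotation"]).as_matrix()
def proj(n,P):
    K,o,M=cam(n); p=(np.atleast_2d(P)-o)@M; p=p*[1,-1,-1]; q=p@K.T; return q[:,:2]/q[:,2:]
def ray(n,uv,z):
    K,o,M=cam(n); uv=np.atleast_2d(uv); d=np.linalg.solve(K,np.c_[uv,np.ones(len(uv))].T).T*[1,-1,-1]@M.T
    return o+d*((z-o[2])/d[:,2])[:,None]
def crop(img,x0,y0,x1,y1,s,name):
    cv2.imwrite(name,cv2.resize(img[y0:y1,x0:x1,::-1],None,fx=s,fy=s,interpolation=cv2.INTER_CUBIC))
E
python3 - <<'E'
import cv2
a=cv2.imread('pics/top0.png');s=cv2.imread('pics/scene0.png')
cv2.imwrite('pics/c1.png',cv2.resize(a[175:245,295:395],None,fx=7,fy=7,interpolation=2))
cv2.imwrite('pics/c2.png',cv2.resize(a[140:230,145:285],None,fx=5.5,fy=5.5,interpolation=2))
cv2.imwrite('pics/c3.png',cv2.resize(s[150:280,90:390],None,fx=2.6,fy=2.6,interpolation=2))
E
```

```text
(no output)
```

View pics/c1.png

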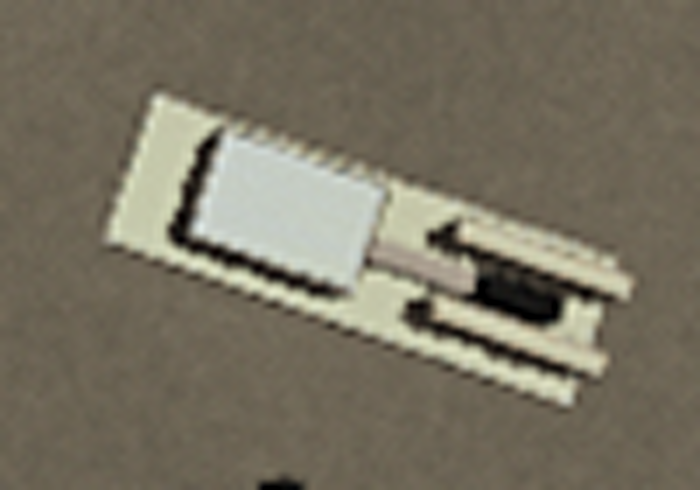

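View pics/c2.png

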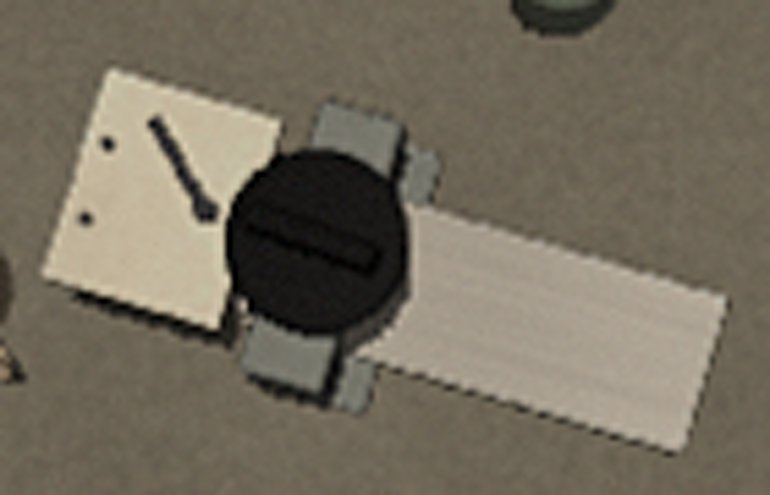

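View pics/c3.png

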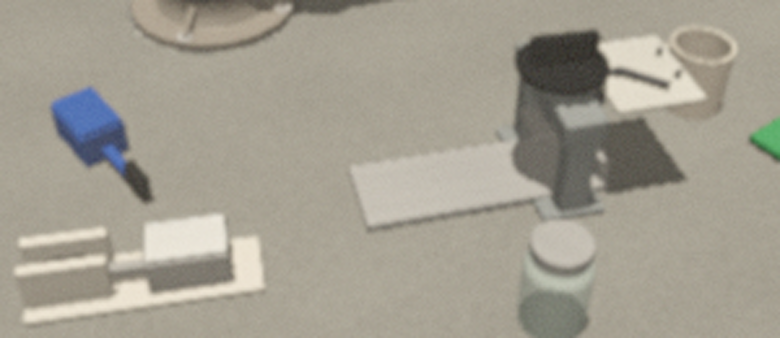

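The crop shows the steel box with aluminium lid at top-view px about (336,205), handle to the right between the white cheeks, so +x points left in the image. Press: bed end corners at about (277,194) and (269,222), wheel centre (203,184). Next I measure.

```bash
cat > m.py <<'E'
from h import *
from scipy.optimize import least_squares
def fit(obs,x0):
    # obs: list (cam, local xyz, px)
    def res(p):
        c,s=np.cos(p[2]),np.sin(p[2]);e=[]
        for n,l,uv in obs:
            P=[p[0]+c*l[0]-s*l[1],p[1]+s*l[0]+c*l[1],l[2]]
            e+=list((proj(n,P)[0]-uv))
        return np.array(e)
    f=least_squares(res,x0,loss='soft_l1'); return f.x,f.fun.reshape(-1,2).round(1)
E
python3 - <<'E'
from m import *
t=lambda x,y:np.array([x,y])/7+[295,175]-.43
b=lambda x,y:np.array([x,y])/5.5+[145,140]-.41
s=lambda x,y:np.array([x,y])/2.6+[90,150]-.3
L=[(228,130),(385,187),(358,293),(193,238)]
print(ray("top",[t(*q) for q in L],.058).round(4), ray("top",[t(*q) for q in L],.058).mean(0))
# +x left in image (world +y): local (42,-28 ...) world x is up => local y: x=+Y => y=-X
lo=[(42,-28),(-42,-28),(-42,28),(42,28)]
ob=[("top",(a/1e3,c/1e3,.058),t(*q)) for (a,c),q in zip(lo,L)]
print(fit(ob,[.4,-.1,1.3]))
# stand floor: x -160..75, y+-37.5
ob2=[("top",(.075,-.0375,.008),t(155,93)),("top",(.075,.0375,.008),t(107,240)),("top",(-.16,.0375,.008),t(572,405))]
print(fit(ob2,[.4,-.1,1.3]))
obs=[("scene",(.042,-.028,.058),s(222,260)) ]
L2=[(228,214),(232,257),(150,265),(143,224)] # scene lid corners
print('scene lid', ray("scene",[s(*q) for q in L2],.058).round(4),ray("scene",[s(*q) for q in L2],.058).mean(0))
# bed
B=[("top",(-.23,-.05,.012),b(727,297)),("top",(-.23,.05,.012),b(680,453)),]
print('bed end',ray("top",[o[2] for o in B],.012))
Bs=[("scene",(-.23,.05,.012),s(352,165)),("scene",(-.23,-.05,.012),s(370,226))]
print('bed end sc',ray("scene",[o[2] for o in Bs],.012))
# beam top corners z=.135
Bm=[("top",(.025,-.081,.135),b(322,102)),("top",(-.025,-.081,.135),b(405,127)),("top",(.025,.081,.135),b(245,375)),("top",(-.025,.081,.135),b(325,405))]
print('press',fit(B+Bm,[.45,.1,1.3])); print('press all',fit(B+Bm+Bs,[.45,.1,1.3]))
# wheel disc; height unknown -> solve: top centre & scene centre
E
```

```text
[[ 0.5107 -0.2009  0.058 ]
 [ 0.484  -0.2731  0.058 ]
 [ 0.435  -0.2598  0.058 ]
 [ 0.4606 -0.184   0.058 ]] [ 0.47254456 -0.22944763  0.058     ]
(array([ 0.47249867, -0.22993481,  1.23816437]), array([[-0.5, -0.6],
       [ 1.7, -0.4],
       [ 0.2,  0.8],
       [-0.9,  0.3]]))
(array([ 0.47253824, -0.23181207,  1.22796974]), array([[ 0.1, -0. ],
       [-0.3,  0. ],
       [ 0.2,  0. ]]))
scene lid [[ 0.4671 -0.1767  0.058 ]
 [ 0.5245 -0.1976  0.058 ]
 [ 0.4934 -0.2698  0.058 ]
 [ 0.4363 -0.2561  0.058 ]] [ 0.48034402 -0.22505186  0.058     ]
bed end [[ 0.51364697 -0.03928656  0.012     ]
 [ 0.41906463 -0.0103156   0.012     ]]
bed end sc [[ 0.42012434 -0.00519503  0.012     ]
 [ 0.5172049  -0.03724807  0.012     ]]
press (array([0.52952484, 0.19320998, 1.28985496]), array([[ 0.7, -0. ],
       [ 1.1,  0.4],
       [-0.3,  0. ],
       [ 0. , -0.2],
       [-1.2,  0.4],
       [-0.2, -0.6]]))
press all (array([0.53001645, 0.19465732, 1.29024221]), array([[ 0.3, -0.2],
       [ 0.7,  0.2],
       [-0.8, -0.2],
       [-0.4, -0.3],
       [-1.6,  0.2],
       [-0.6, -0.8],
       [-2.4,  0.5],
       [-1.4, -0.2]]))
```

```bash
python3 - <<'E'
from m import *
a=cv2.imread('pics/top0.png'); g=cv2.GaussianBlur(a,(0,0),.6).astype(float).mean(2)
def edges(p,q,z,n=40,w=4):
    # subpixel edge along segment p->q: max gradient normal
    p,q=np.array(p,float),np.array(q,float);d=(q-p)/np.linalg.norm(q-p);nn=np.array([-d[1],d[0]]);out=[]
    ts=np.arange(-w,w+.01,.2)
    for f in np.linspace(.1,.9,n):
        c=p+f*(q-p);pts=(c+ts[:,None]*nn).astype(np.float32)
        v=cv2.remap(g.astype(np.float32),pts[:,0].copy(),pts[:,1].copy(),1).ravel();gr=np.abs(np.gradient(v))
        k=gr>gr.max()*.5; out.append(c+nn*(ts[k]*gr[k]).sum()/gr[k].sum())
    P=ray("top",out,z)[:,:2]; l=cv2.fitLine(P.astype(np.float32),cv2.DIST_HUBER,0,1e-4,1e-4).ravel()
    return l
b=lambda x,y:np.array([x,y])/5.5+[145,140]-.41
t=lambda x,y:np.array([x,y])/7+[295,175]-.43
def show(n,l): print(n,'ang mod pi',round(float(np.arctan2(l[1],l[0])%np.pi),3),'pt',l[2:].round(4))
e={}
for n,p,q,z in [("bed+",b(440,215),b(720,295),.012),("bed-",b(400,372),b(675,450),.012),("bedend",b(727,297),b(680,453),.012)]:
    e[n]=edges(p,q,z);show(n,e[n])
for n,p,q,z in [("stA",t(107,240),t(572,405),.008),("stend",t(155,93),t(107,240),.008),("lidA",t(228,130),t(385,187),.058),("lidB",t(193,238),t(358,293),.058),("lidF",t(228,130),t(193,238),.058),("lidBk",t(385,187),t(358,293),.058)]:
    e[n]=edges(p,q,z);show(n,e[n])
for yaw in (1.23,1.24):
    u=np.array([np.cos(yaw),np.sin(yaw)]);v=np.array([-u[1],u[0]])
    cx=(e["lidF"][2:]@u+e["lidBk"][2:]@u)/2; cy=(e["lidA"][2:]@v+e["lidB"][2:]@v)/2
    print(yaw,cx*u+cy*v, 'len',e["lidF"][2:]@u-e["lidBk"][2:]@u,'wid',e["lidB"][2:]@v-e["lidA"][2:]@v,'end->origin', (e["stend"][2:]@u-.075)*u+(e["stA"][2:]@v-.0375)*v)
yaw=1.275
for yaw in (1.27,1.28,1.29):
    u=np.array([np.cos(yaw),np.sin(yaw)]);v=np.array([-u[1],u[0]])
    cy=(e["bed+"][2:]@v+e["bed-"][2:]@v)/2; x=e["bedend"][2:]@u+.23
    print(yaw,x*u+cy*v,'w',e["bed-"][2:]@v-e["bed+"][2:]@v)
E
```

```text
bed+ ang mod pi 1.273 pt [0.5451 0.0654]
bed- ang mod pi 1.275 pt [0.4449 0.0717]
bedend ang mod pi 2.845 pt [ 0.4722 -0.0269]
stA ang mod pi 1.232 pt [ 0.4277 -0.263 ]
stend ang mod pi 2.791 pt [ 0.4993 -0.1613]
lidA ang mod pi 1.214 pt [ 0.4992 -0.2396]
lidB ang mod pi 1.227 pt [ 0.4445 -0.2209]
lidF ang mod pi 2.806 pt [ 0.4873 -0.1863]
lidBk ang mod pi 2.77 pt [ 0.4607 -0.2657]
1.23 [ 0.47345768 -0.22579134] len 0.08375436369253318 wid 0.05785650760224903 end->origin [ 0.47805511 -0.23330243]
1.24 [ 0.47341076 -0.2257813 ] len 0.0837652302508746 wid 0.057860699441946994 end->origin [ 0.47764505 -0.23312304]
1.27 [0.53415968 0.19472335] w 0.09758468902219786
1.28 [0.53287907 0.19505085] w 0.09781631047063916
1.29 [0.53159853 0.19537478] w 0.09803815036954694
```

```bash
cat >> h.py <<'E'
def goal(pos,jaw=None,verbose=True):
    """rows numbers to take TCP (tool down) to pos; jaw = world angle of tool y"""
    o=r.get_obs(); Rm=R.from_rotvec(o["orientation"]).as_matrix(); p=np.array(o["tcp_pos"])
    sh=Rm.T@(np.array(pos)-p)/.2
    if jaw is None: W=np.eye(3); w=np.zeros(3)
    else:
        best=None
        y=np.array([np.cos(jaw),np.sin(jaw),0]);z=np.array([0,0,-1.]);G=np.c_[np.cross(y,z),y,z]
        w=R.from_matrix(Rm.T@G).as_rotvec()/np.pi
    print('w',w.round(4),'sh',sh.round(4),'rows>=',max(np.linalg.norm(sh)*4,np.linalg.norm(w)*180/8.59).round(1))
def st():
    o=r.get_obs();Rm=R.from_rotvec(o["orientation"]).as_matrix()
    print('t',round(o["clock"],2),'p',np.round(o["tcp_pos"],4),'jaw',round(float(np.arctan2(Rm[1,1],Rm[0,1])),3),'tilt',round(float(np.arccos(-Rm[2,2])),3),'F',np.round(o["contact_force"],1),'M',np.round(o["moment"],2),'g',round(o["grip_width"],4),'q',np.round(o["joints"],2))
E
python3 - <<'E'
from h import *
ax=np.array([.5335,.195]);
for z in(.135,.15,.16,.17,.18,.19,.2,.21,.22): print(z,proj("scene",[*ax,z]).round(1),proj("top",[*ax,z]).round(1))
goal([.42,.45,.36],.9); st()
a=cv2.imread('pics/scene0.png')
cv2.imwrite('pics/c4.png',cv2.resize(a[150:220,270:380],None,fx=7,fy=7,interpolation=2))
E
```

```text
0.135 [[304.9 179.7]] [[202.6 184. ]]
0.15 [[305.5 175.5]] [[202.  183.5]]
0.16 [[305.9 172.6]] [[201.7 183.1]]
0.17 [[306.3 169.7]] [[201.3 182.8]]
0.18 [[306.7 166.8]] [[200.9 182.4]]
0.19 [[307.1 163.8]] [[200.5 182. ]]
0.2 [[307.5 160.8]] [[200.1 181.7]]
0.21 [[307.9 157.7]] [[199.7 181.3]]
0.22 [[308.4 154.6]] [[199.3 180.9]]
w [-0.0005  0.0001  0.0936] sh [-1.1247 -0.5085 -0.6469] rows>= 5.6
t 0.1 p [0.2482 0.6271 0.2304] jaw 1.194 tilt 0.002 F [ 0.3 -0.1  0.5] M [0.03 0.01 0.  ] g 0.0856 q [-1.3   0.48  0.02  1.56 -0.01  1.11 -0.08]
```

View pics/c4.png

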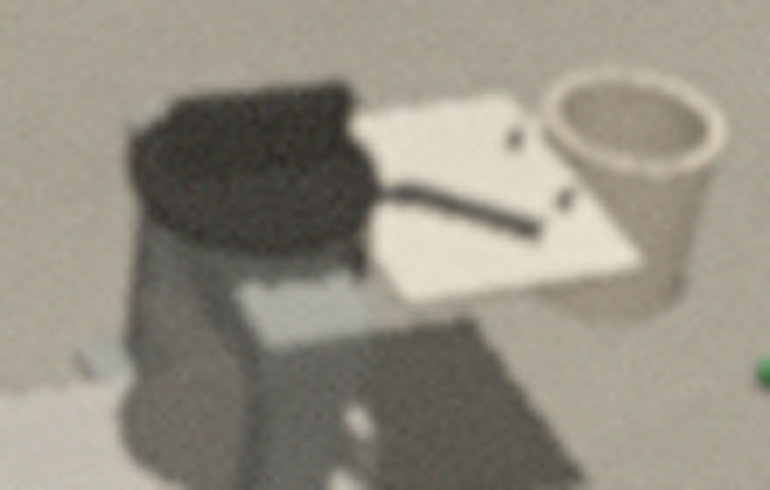

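Scene crop: disc centre at about (306,174) and bar top at about (307,164.5). That puts the disc top at z≈0.153 and the bar top at z≈0.187, which agrees with the given 34 mm. Now I'll start moving.

```bash
python3 - <<'E'
from h import *
goal([.42,.47,.33],.9)
E
```

```text
w [-0.0005  0.0001  0.0936] sh [-1.0879 -0.4153 -0.4971] rows>= 5.1
```

```bash
python3 -m jog '[0,0,0.09,-0.98,-0.4,-0.5,1,0,0,0.09,-0.98,-0.4,-0.5,1,0,0,0.09,-0.98,-0.4,-0.5,1,0,0,0.09,-0.98,-0.4,-0.5,1,0,0,0.09,-0.98,-0.4,-0.5,1]'; python3 - <<'E'
from h import *
st(); goal([.50,.28,.33],.5)
E
```

```text
clock: 0.6
tcp_pos: [0.4042, 0.4778, 0.3321]
orientation: [1.022, 2.969, -0.002]
contact_force: [0.8, 1.1, -0.3]
grip_width: 0.0854
t 0.6 p [0.4042 0.4778 0.3321] jaw 0.908 tilt 0.002 F [ 0.8  1.1 -0.3] M [-0.01 -0.05  0.02] g 0.0854 q [-1.09  0.32  0.15  1.56 -0.05  1.26 -0.02]
w [-0.      0.0006  0.1297] sh [-0.9865 -0.4842  0.0125] rows>= 4.4
```

```bash
python3 -m jog '[0,0,0.13,-0.98,-0.48,0,1,0,0,0.13,-0.98,-0.48,0,1,0,0,0.13,-0.98,-0.48,0,1,0,0,0.13,-0.98,-0.48,0,1,0,0,0.13,-0.98,-0.48,0,1]'; python3 - <<'E'
from h import *
st(); goal([.52,.09,.33],.1)
E
```

```text
clock: 1.1
tcp_pos: [0.5017, 0.2756, 0.3326]
orientation: [1.611, 2.693, -0.003]
contact_force: [-0.3, 0.3, -0.1]
grip_width: 0.0852
t 1.1 p [0.5017 0.2756 0.3326] jaw 0.492 tilt 0.004 F [-0.3  0.3 -0.1] M [ 0.02 -0.03  0.03] g 0.0852 q [-0.88  0.23  0.32  1.69 -0.07  1.23 -0.05]
w [0.0003 0.0012 0.1249] sh [-0.8612 -0.3578  0.0163] rows>= 3.7
```

```bash
python3 -m jog '[0,0,0.125,-0.86,-0.36,0,1,0,0,0.125,-0.86,-0.36,0,1,0,0,0.125,-0.86,-0.36,0,1,0,0,0.125,-0.86,-0.36,0,1]'; python3 - <<'E'
from h import *
st(); goal([.51,-.08,.28],-.2)
E
```

```text
clock: 1.5
tcp_pos: [0.5191, 0.087, 0.3331]
orientation: [2.111, 2.322, -0.003]
contact_force: [0.8, -0.4, 0.5]
grip_width: 0.0852
t 1.5 p [0.5191 0.087  0.3331] jaw 0.095 tilt 0.004 F [ 0.8 -0.4  0.5] M [0.01 0.02 0.01] g 0.0852 q [-0.71  0.14  0.48  1.8  -0.07  1.21 -0.12]
w [0.0006 0.0012 0.0939] sh [-0.8258 -0.1251  0.2685] rows>= 3.5
```

```bash
python3 -m jog '[0,0,0.094,-0.82,-0.12,0.27,1,0,0,0.094,-0.82,-0.12,0.27,1,0,0,0.094,-0.82,-0.12,0.27,1,0,0,0.094,-0.82,-0.12,0.27,1]'; python3 - <<'E'
from h import *
st(); 
u=np.array([np.cos(1.23),np.sin(1.23)]); p=np.array([.4745,-.229])-.010*u; print(p)
goal([*p,.14],1.23-np.pi/2)
E
```

```text
clock: 1.9
tcp_pos: [0.5092, -0.083, 0.2786]
orientation: [2.434, 1.98, -0.004]
contact_force: [-0.4, 0.2, -0.1]
grip_width: 0.0853
t 1.9 p [ 0.5092 -0.083   0.2786] jaw -0.205 tilt 0.005 F [-0.4  0.2 -0.1] M [ 0.04 -0.03 -0.04] g 0.0853 q [-0.5   0.18  0.62  1.91 -0.11  1.09 -0.04]
[ 0.47115762 -0.23842489]
w [0.0004 0.0014 0.0432] sh [-0.7963 -0.0287  0.6968] rows>= 4.2
```

```bash
python3 -m jog '[0,0.0014,0.043,-0.8,-0.03,0.7,1,0,0.0014,0.043,-0.8,-0.03,0.7,1,0,0.0014,0.043,-0.8,-0.03,0.7,1,0,0.0014,0.043,-0.8,-0.03,0.7,1,0,0.0014,0.043,-0.8,-0.03,0.7,1,0,0.0014,0.043,-0.8,-0.03,0.7,1,0,0.0014,0.043,-0.8,-0.03,0.7,1]'; python3 - <<'E'
from h import *
st(); goal([.4712,-.2384,.02],1.23-np.pi/2)
f=r.grab_frame("top");crop(f,285,165,405,255,6,'pics/t1.png')
f=r.grab_frame("scene");crop(f,70,170,230,290,5,'pics/s1.png')
E
```

```text
clock: 2.6
tcp_pos: [0.4709, -0.2387, 0.1395]
orientation: [2.565, 1.813, 0.001]
contact_force: [0.1, 0.8, 0.3]
grip_width: 0.0853
t 2.6 p [ 0.4709 -0.2387  0.1395] jaw -0.34 tilt 0.001 F [0.1 0.8 0.3] M [ 0.    0.02 -0.04] g 0.0853 q [-0.15  0.4   0.63  2.03 -0.33  0.81  0.33]
w [ 0.0003 -0.0001  0.0002] sh [1.500e-03 3.000e-04 5.973e-01] rows>= 2.4
```

View pics/t1.png

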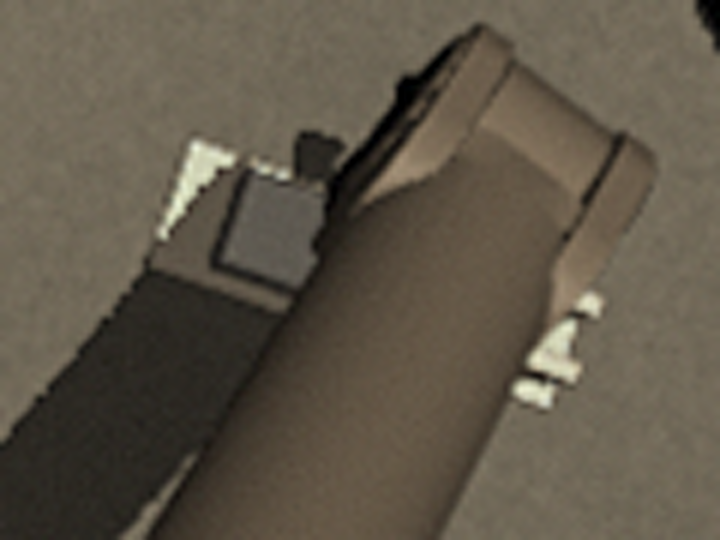

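View pics/s1.png

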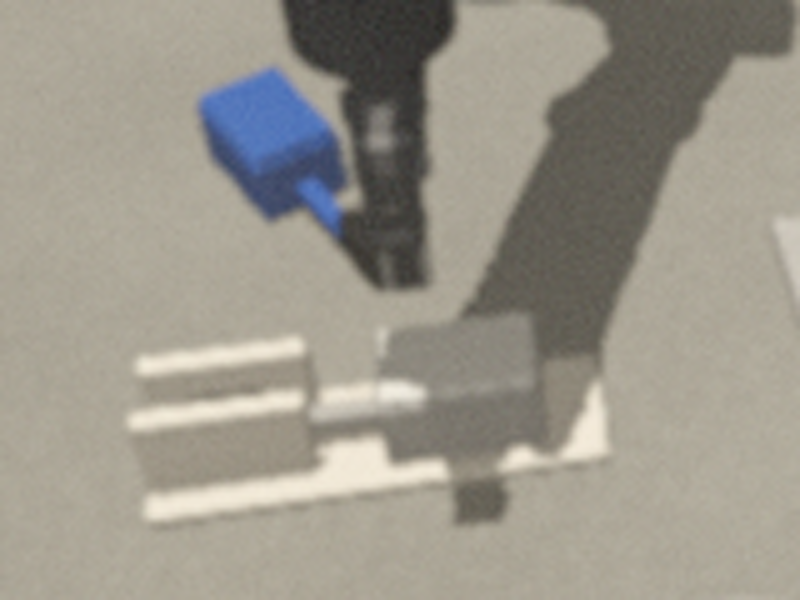

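Gripper is lined up above the box and clear of the blue look-alike. I'll descend with the force watched.

```bash
python3 -m jog '[0,0,0,0,0,0.15,1,0,0,0,0,0,0.3,1,0,0,0,0,0,0.38,1,0,0,0,0,0,0.45,1,0,0,0,0,0,0.52,1,0,0,0,0,0,0.58,1,0,0,0,0,0,0.6,1,0,0,0,0,0,0.6,1]'; python3 - <<'E'
from h import *
st()
E
```

```text
clock: 3.5
tcp_pos: [0.4722, -0.2378, 0.0199]
orientation: [2.562, 1.816, 0.003]
contact_force: [-0.8, 0.3, -0.7]
grip_width: 0.0854
t 3.5 p [ 0.4722 -0.2378  0.0199] jaw -0.338 tilt 0.002 F [-0.8  0.3 -0.7] M [0.   0.01 0.  ] g 0.0854 q [-0.02  0.6   0.48  2.08 -0.5   0.57  0.47]
```

```bash
python3 -m jog '[0,0,0,0,0,0,0.6,0,0,0,0,0,0,0.4,0,0,0,0,0,0,0.4,0,0,0,0,0,0,0.3,0,0,0,0,0,0,0.3,0,0,0,0,0,0,0.3]' 90; python3 - <<'E'
from h import *
st()
E
```

```text
clock: 4.1
tcp_pos: [0.4719, -0.2379, 0.0206]
orientation: [2.563, 1.815, 0.004]
contact_force: [-2.6, -0.0, 6.7]
grip_width: 0.0548
t 4.1 p [ 0.4719 -0.2379  0.0206] jaw -0.338 tilt 0.002 F [-2.6 -0.   6.7] M [0.3  0.8  0.07] g 0.0548 q [-0.02  0.6   0.48  2.08 -0.5   0.58  0.47]
```

```bash
python3 -m jog '[0,0,0,0,0,-0.05,0.2,0,0,0,0,0,-0.1,0.2,0,0,0,0,0,-0.18,0.2,0,0,0,0,0,-0.26,0.2,0,0,0,0,0,-0.34,0.2,0,0,0,0,0,-0.44,0.2,0,0,0,0,0,-0.54,0.2,0,0,0,0,0,-0.64,0.2,0,0,0,0,0,-0.7,0.2,0,0,0,0,0,-0.7,0.2]'; python3 - <<'E'
from h import *
st()
f=r.grab_frame("scene");crop(f,70,130,270,280,4,'pics/s2.png')
E
```

```text
clock: 5.1
tcp_pos: [0.4725, -0.2384, 0.1624]
orientation: [2.561, 1.814, 0.007]
contact_force: [0.5, -0.6, -5.2]
grip_width: 0.055
t 5.1 p [ 0.4725 -0.2384  0.1624] jaw -0.338 tilt 0.006 F [ 0.5 -0.6 -5.2] M [-0.06 -0.    0.  ] g 0.055 q [-0.18  0.37  0.66  2.01 -0.3   0.85  0.31]
```

View pics/s2.png

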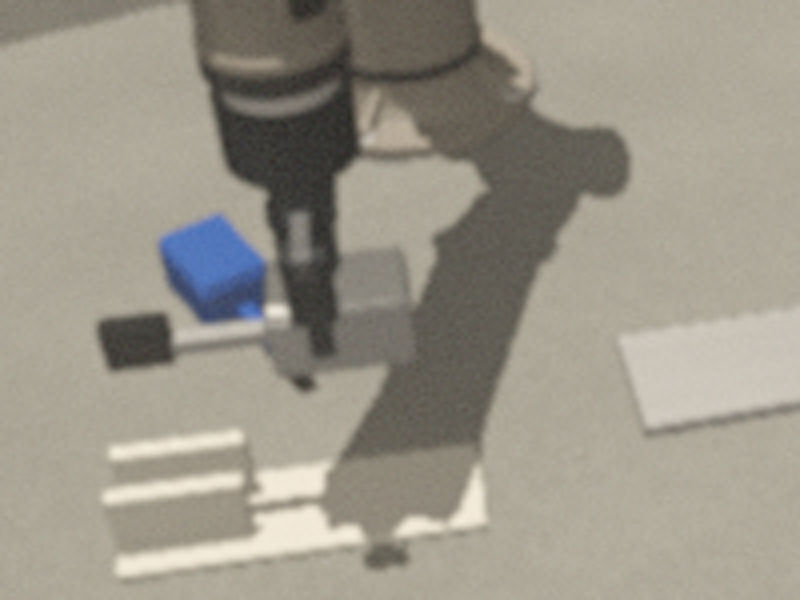

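Mould is out of the stand, level and gripped about 11 mm behind its centre. Next I carry it to bed_front.

```bash
python3 - <<'E'
from h import *
goal([.485,-.08,.15],-.315)
E
```

```text
w [ 0.0011 -0.0006 -0.0073] sh [ 0.7664 -0.1999  0.0566] rows>= 3.2
```

```bash
python3 -m jog '[0,0,-0.002,0.1,-0.025,0,0.2,0,0,-0.004,0.26,-0.07,0.03,0.2,0.001,0,-0.007,0.43,-0.11,0.05,0.2,0.001,0,-0.007,0.6,-0.155,0.056,0.2,0.001,0,-0.007,0.77,-0.2,0.056,0.2]'; python3 - <<'E'
from h import *
st(); goal([.4937,.0649,.11],1.274-np.pi/2)
E
```

```text
clock: 5.65
tcp_pos: [0.4841, -0.0779, 0.1488]
orientation: [-2.542, -1.843, 0.001]
contact_force: [0.9, -1.1, -4.6]
grip_width: 0.0546
t 5.65 p [ 0.4841 -0.0779  0.1488] jaw -0.316 tilt 0.002 F [ 0.9 -1.1 -4.6] M [-0.03 -0.06 -0.04] g 0.0546 q [-0.48  0.32  0.62  2.1  -0.26  0.8  -0.01]
w [-0.0006 -0.0003 -0.0062] sh [ 0.6933 -0.176   0.195 ] rows>= 3.0
```

```bash
python3 -m jog '[0,0,-0.002,0.15,-0.04,0.03,0.2,0,0,-0.004,0.32,-0.08,0.08,0.2,0,0,-0.006,0.48,-0.12,0.13,0.2,0,0,-0.006,0.6,-0.15,0.17,0.2,0,0,-0.006,0.693,-0.176,0.195,0.2,0,0,-0.006,0.693,-0.176,0.195,0.2]'; python3 - <<'E'
from h import *
st(); goal([.4937,.0649,.025],1.274-np.pi/2)
f=r.grab_frame("scene");crop(f,180,100,380,250,4,'pics/s3.png')
f=r.grab_frame("top");crop(f,150,120,310,240,5,'pics/t3.png')
E
```

```text
clock: 6.25
tcp_pos: [0.4924, 0.0682, 0.1082]
orientation: [-2.518, -1.872, 0.005]
contact_force: [0.2, 0.4, -5.1]
grip_width: 0.0544
t 6.25 p [0.4924 0.0682 0.1082] jaw -0.292 tilt 0.005 F [ 0.2  0.4 -5.1] M [-0.03  0.02  0.02] g 0.0544 q [-0.7   0.4   0.55  2.11 -0.31  0.72 -0.24]
w [-0.0016  0.      0.0015] sh [-0.0138  0.013   0.4157] rows>= 1.7
```

View pics/s3.png

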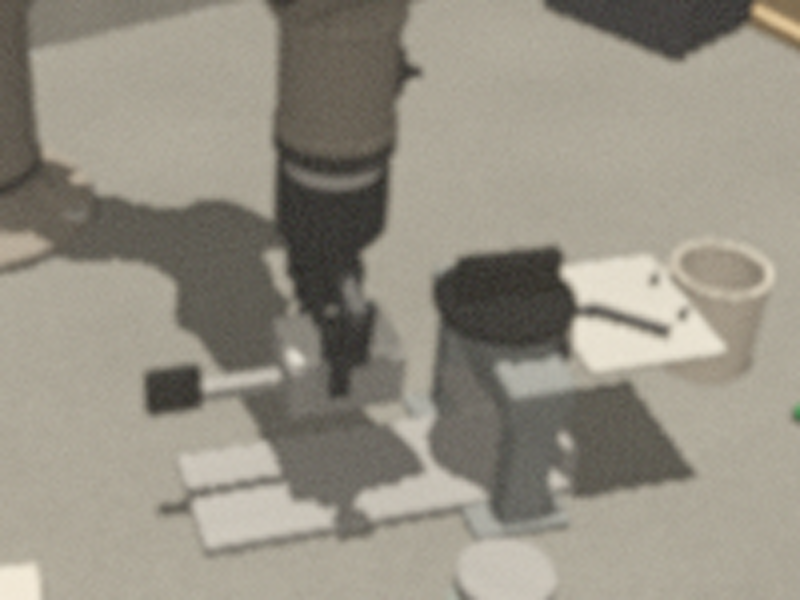

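View pics/t3.png

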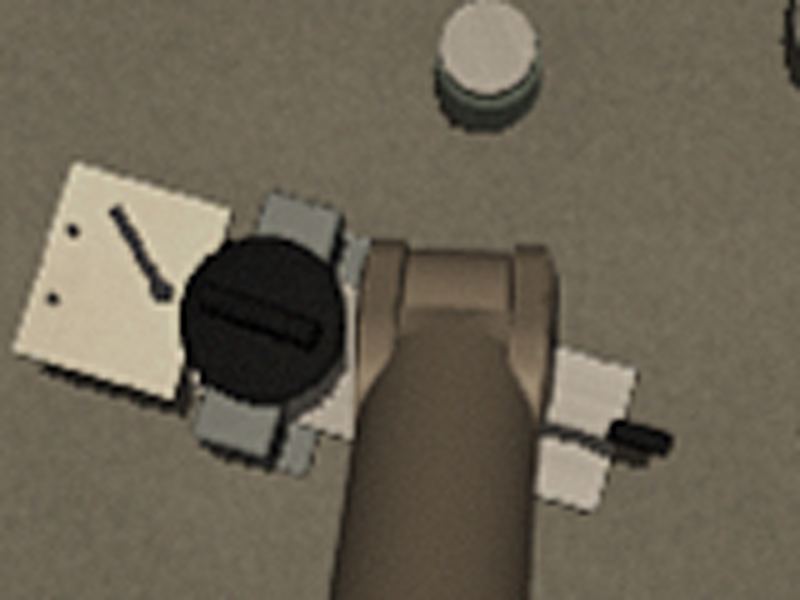

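Box is over the bed centre line, with the handle just past the bed end. Lowering.

```bash
python3 -m jog '[-0.0008,0,0.0015,-0.014,0.013,0.1,0.2,-0.0016,0,0.0015,-0.014,0.013,0.2,0.2,-0.0016,0,0.0015,-0.014,0.013,0.28,0.2,-0.0016,0,0.0015,-0.014,0.013,0.34,0.2,-0.0016,0,0.0015,-0.014,0.013,0.37,0.2,-0.0016,0,0.0015,-0.014,0.013,0.39,0.2,-0.0016,0,0.0015,-0.014,0.013,0.4,0.2,-0.0016,0,0.0015,-0.014,0.013,0.4,0.2]'; python3 - <<'E'
from h import *
st()
E
```

```text
clock: 7.15
tcp_pos: [0.4945, 0.0613, 0.0293]
orientation: [2.528, 1.862, 0.001]
contact_force: [-0.9, -0.2, -4.2]
grip_width: 0.0545
t 7.15 p [0.4945 0.0613 0.0293] jaw -0.301 tilt 0.002 F [-0.9 -0.2 -4.2] M [-0.06  0.03 -0.  ] g 0.0545 q [-0.6   0.54  0.44  2.15 -0.43  0.54 -0.14]
```

```bash
python3 -m jog '[0,0,0,0,0,0.006,0.2,0,0,0,0,0,0.012,0.2,0,0,0,0,0,0.018,0.2,0,0,0,0,0,0.024,0.2,0,0,0,0,0,0.024,0.2]'; python3 - <<'E'
from h import *
st()
E
```

```text
clock: 7.65
tcp_pos: [0.4946, 0.0614, 0.0247]
orientation: [2.528, 1.862, 0.002]
contact_force: [-2.5, 0.9, -0.7]
grip_width: 0.0549
t 7.65 p [0.4946 0.0614 0.0247] jaw -0.301 tilt 0.002 F [-2.5  0.9 -0.7] M [0.16 0.29 0.07] g 0.0549 q [-0.6   0.54  0.44  2.15 -0.44  0.54 -0.13]
```

Contact: the weight has transferred to the bed. Opening the gripper.

```bash
python3 -m jog '[0,0,0,0,0,0.002,0.72,0,0,0,0,0,0.002,0.8,0,0,0,0,0,0.002,1,0,0,0,0,0,0.002,1,0,0,0,0,0,0.002,1]'; python3 - <<'E'
from h import *
st(); goal([.4945,.0614,.16],None)
E
```

```text
clock: 8.15
tcp_pos: [0.4948, 0.0614, 0.0243]
orientation: [2.528, 1.862, 0.002]
contact_force: [0.3, 0.6, 0.0]
grip_width: 0.0855
t 8.15 p [0.4948 0.0614 0.0243] jaw -0.301 tilt 0.002 F [0.3 0.6 0. ] M [ 0.03  0.03 -0.03] g 0.0855 q [-0.6   0.54  0.43  2.15 -0.44  0.53 -0.13]
w [0. 0. 0.] sh [-5.000e-04  2.000e-04 -6.783e-01] rows>= 2.7
```

```bash
python3 -m jog '[0,0,0,0,0,-0.15,1,0,0,0,0,0,-0.4,1,0,0,0,0,0,-0.6,1,0,0,0,-0.2,0,-0.6,1,0,0,0,-0.4,0,-0.6,1,0,0,0,-0.535,0,-0.6,1,0,0,0,-0.535,0,-0.6,1,0,0,0,-0.535,0,-0.6,1]'; python3 - <<'E'
from h import *
st()
f=r.grab_frame("scene");crop(f,180,100,380,250,4,'pics/s4.png')
f=r.grab_frame("top");cv2.imwrite('pics/top4.png',f[:,:,::-1]);crop(f,150,120,310,240,5,'pics/t4.png')
E
```

```text
clock: 8.95
tcp_pos: [0.4627, -0.0409, 0.1445]
orientation: [2.53, 1.86, 0.003]
contact_force: [-0.7, -0.4, -0.0]
grip_width: 0.0853
t 8.95 p [ 0.4627 -0.0409  0.1445] jaw -0.303 tilt 0.002 F [-0.7 -0.4 -0. ] M [ 0.01 -0.01 -0.01] g 0.0853 q [-0.59  0.28  0.64  2.16 -0.25  0.76 -0.09]
```

View pics/s4.png

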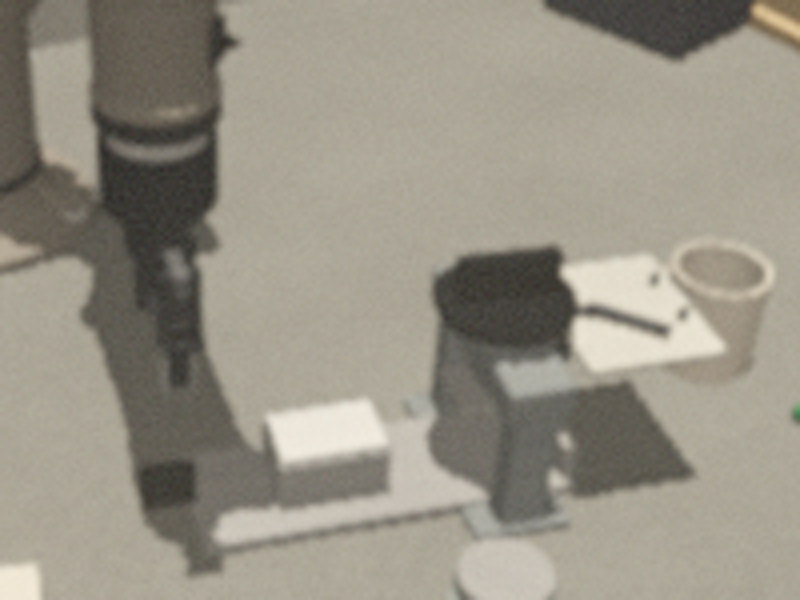

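View pics/t4.png

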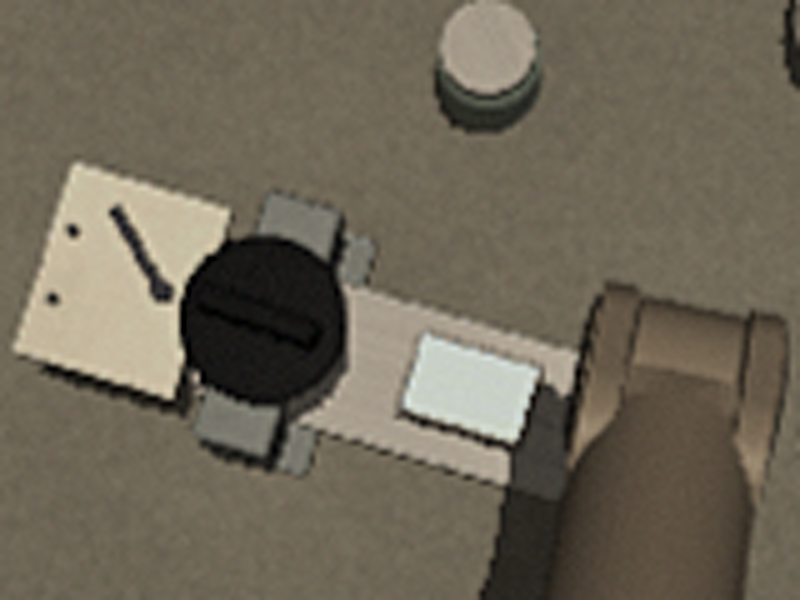

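The mould stands on the bed, lid corners in the top crop at about (425,333), (543,370), (517,445), (402,410). I'll measure it in the press frame.

```bash
python3 - <<'E'
from m import *
t=lambda x,y:np.array([x,y])/5+[150,120]-.4
L=[(425,333),(543,370),(517,445),(402,410)]
lo=[(42,-28),(-42,-28),(-42,28),(42,28)]
p,e=fit([("top",(a/1e3,c/1e3,.062),t(*q)) for (a,c),q in zip(lo,L)],[.5,.08,1.27]); print(p,e.tolist())
y=1.274;M=np.array([[np.cos(y),np.sin(y)],[-np.sin(y),np.cos(y)]])
print('in press',M@(p[:2]-[.5335,.195]))
h=p[:2]-.118*np.array([np.cos(p[2]),np.sin(p[2])]);print('handle',h)
# rel measurement using lid mid vs bed edges at the same cols
goal([*h,.06],p[2]-np.pi/2);goal([*h,.023],p[2]-np.pi/2)
E
```

```text
[0.49682281 0.06914376 1.25900234] [[-0.4, -0.8], [0.7, -0.4], [0.6, 1.1], [-1.1, 0.2]]
in press [-0.13108014 -0.00173408]
handle [ 0.46062435 -0.04316684]
w [ 0.0007 -0.0001  0.0038] sh [-0.0205 -0.0081  0.4216] rows>= 1.7
w [ 0.0007 -0.0001  0.0038] sh [-0.0206 -0.0085  0.6066] rows>= 2.4
```

```bash
python3 -m jog '[0,0,0.002,-0.01,-0.005,0.15,1,0,0,0.002,-0.01,-0.005,0.32,1,0,0,0.002,-0.01,-0.005,0.45,0.8,0,0,0.002,-0.01,-0.005,0.54,0.6,0,0,0.002,-0.01,-0.005,0.59,0.6,0,0,0.002,-0.01,-0.005,0.6,0.5,0,0,0.002,-0.01,-0.005,0.6,0.5]'; python3 - <<'E'
from h import *
st()
f=r.grab_frame("scene");crop(f,180,100,380,250,4,'pics/s5.png')
E
```

```text
clock: 9.75
tcp_pos: [0.4623, -0.041, 0.0245]
orientation: [2.532, 1.857, 0.003]
contact_force: [0.6, -1.4, 0.5]
grip_width: 0.0424
t 9.75 p [ 0.4623 -0.041   0.0245] jaw -0.305 tilt 0.002 F [ 0.6 -1.4  0.5] M [0.   0.02 0.02] g 0.0424 q [-0.42  0.51  0.46  2.23 -0.47  0.5   0.11]
```

View pics/s5.png

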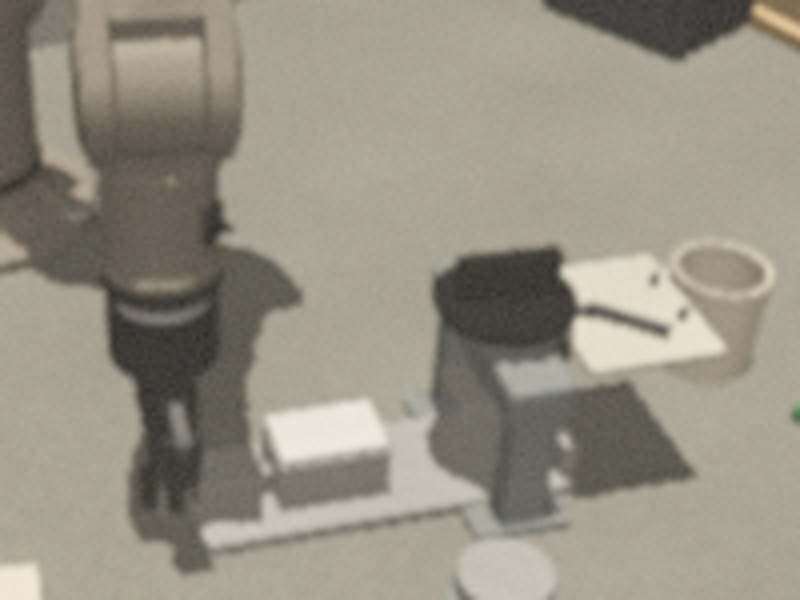

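```bash
python3 -m jog '[0,0,0,0,0,0,0.25,0,0,0,0,0,0,0.1,0,0,0,0,0,0,0.05,0,0,0,0,0,0,0,0,0,0,0,0,0,0]' 40; python3 - <<'E'
from h import *
st()
goal([.4627+.12*.2925,-.0409+.12*.9563,.0245],1.274-np.pi/2)
E
```

```text
clock: 10.3
tcp_pos: [0.463, -0.041, 0.0254]
orientation: [2.532, 1.856, 0.006]
contact_force: [-0.2, -0.4, 5.9]
grip_width: 0.0133
t 10.3 p [ 0.463  -0.041   0.0254] jaw -0.306 tilt 0.004 F [-0.2 -0.4  5.9] M [0.31 0.16 0.13] g 0.0133 q [-0.42  0.51  0.46  2.22 -0.47  0.5   0.11]
w [ 0.0013 -0.0005 -0.0028] sh [ 0.6    -0.0068  0.0051] rows>= 2.4
```

```bash
python3 -m jog '[0,0,0,0,0,-0.004,0,0,0,0,0,0,-0.004,0]'; python3 - <<'E'
from h import *
st()
u=np.array([.2925,.9563]);a=np.array([.5335,.195])
for x in(-.16,-.13,-.12,-.115):goal([*(a+x*u),r.get_obs()["tcp_pos"][2]],1.274-np.pi/2)
E
```

```text
clock: 10.5
tcp_pos: [0.4628, -0.0408, 0.0261]
orientation: [2.532, 1.857, 0.005]
contact_force: [0.9, 0.7, -2.2]
grip_width: 0.0133
t 10.5 p [ 0.4628 -0.0408  0.0261] jaw -0.305 tilt 0.004 F [ 0.9  0.7 -2.2] M [ 0.14  0.06 -0.03] g 0.0133 q [-0.42  0.51  0.46  2.22 -0.47  0.5   0.11]
w [ 0.0011 -0.0005 -0.0027] sh [ 0.4307 -0.0103  0.0006] rows>= 1.7
w [ 0.0011 -0.0005 -0.0027] sh [ 0.5807 -0.0115  0.0008] rows>= 2.3
w [ 0.0011 -0.0005 -0.0027] sh [ 0.6307 -0.012   0.0009] rows>= 2.5
w [ 0.0011 -0.0005 -0.0027] sh [ 0.6557 -0.0122  0.001 ] rows>= 2.6
```

```bash
python3 -m jog '[0,0,-0.001,0.04,-0.002,0.002,0,0,0,-0.002,0.09,-0.004,0.002,0,0,0,-0.0027,0.15,-0.006,0.002,0,0,0,-0.0027,0.21,-0.008,0.002,0,0,0,-0.0027,0.27,-0.01,0.002,0,0,0,-0.0027,0.33,-0.01,0.002,0,0,0,-0.0027,0.38,-0.01,0.002,0,0,0,-0.0027,0.42,-0.01,0.002,0,0,0,-0.0027,0.44,-0.01,0.002,0,0,0,-0.0027,0.44,-0.01,0.002,0]'; python3 - <<'E'
from h import *
st()
u=np.array([.2925,.9563]);a=np.array([.5335,.195])
for x in(-.125,-.117,-.112):goal([*(a+x*u),.0258],1.274-np.pi/2)
f=r.grab_frame("scene");crop(f,180,100,380,250,4,'pics/s6.png')
f=r.grab_frame("top");crop(f,150,120,310,240,5,'pics/t6.png')
E
```

```text
clock: 11.5
tcp_pos: [0.4877, 0.0452, 0.0258]
orientation: [2.523, 1.869, 0.007]
contact_force: [-0.3, 0.8, 0.7]
grip_width: 0.0134
t 11.5 p [0.4877 0.0452 0.0258] jaw -0.296 tilt 0.004 F [-0.3  0.8  0.7] M [ 0.27  0.09 -0.01] g 0.0134 q [-0.6   0.54  0.47  2.17 -0.48  0.53 -0.06]
w [ 0.0011 -0.0008  0.0004] sh [0.1582 0.0004 0.0002] rows>= 0.6
w [ 0.0011 -0.0008  0.0004] sh [0.1982 0.0004 0.0003] rows>= 0.8
w [ 0.0011 -0.0008  0.0004] sh [0.2232 0.0005 0.0004] rows>= 0.9
```

View pics/s6.png

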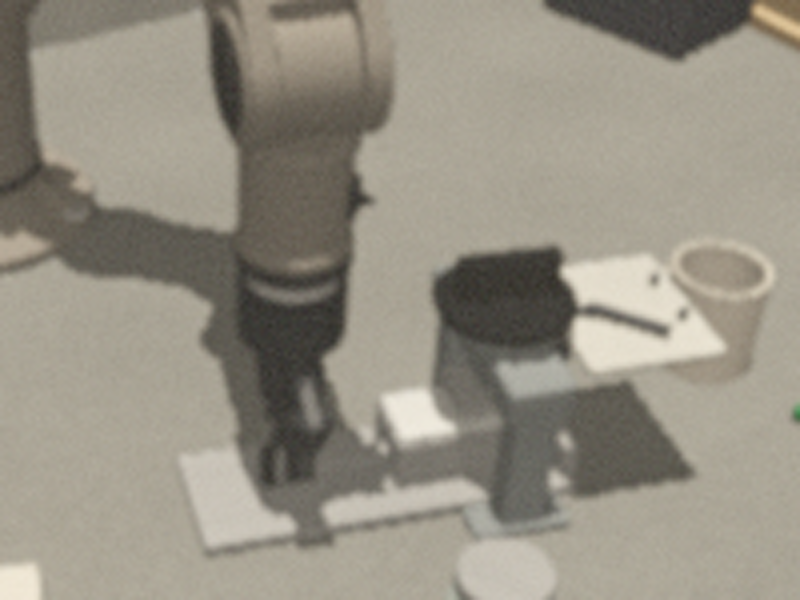

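View pics/t6.png

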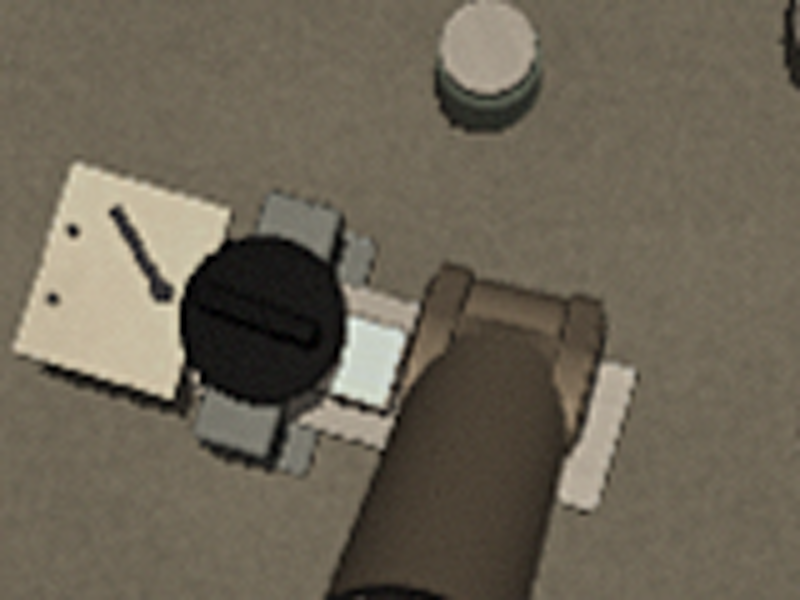

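On the centre line, sliding on to the stop.

```bash
python3 -m jog '[0,0,0,0.04,0,0,0,0,0,0,0.08,0,0,0,0,0,0,0.11,0,0,0,0,0,0,0.14,0,0,0,0,0,0,0.16,0,0,0,0,0,0,0.175,0,0,0,0,0,0,0.185,0,0,0,0,0,0,0.185,0,0,0]'; python3 - <<'E'
from h import *
st()
E
python3 -m jog '[0,0,0,0.008,0,0,0,0,0,0,0.016,0,0,0,0,0,0,0.024,0,0,0,0,0,0,0.024,0,0,0]'; python3 - <<'E'
from h import *
st()
E
```

```text
clock: 12.4
tcp_pos: [0.4984, 0.0811, 0.0258]
orientation: [2.523, 1.87, 0.007]
contact_force: [-0.7, -0.8, -0.6]
grip_width: 0.0131
t 12.4 p [0.4984 0.0811 0.0258] jaw -0.295 tilt 0.005 F [-0.7 -0.8 -0.6] M [-0.28  0.16  0.05] g 0.0131 q [-0.66  0.56  0.48  2.13 -0.49  0.55 -0.12]
clock: 12.8
tcp_pos: [0.4992, 0.0837, 0.0258]
orientation: [2.524, 1.868, 0.004]
contact_force: [-2.9, -8.0, 2.6]
grip_width: 0.0132
t 12.8 p [0.4992 0.0837 0.0258] jaw -0.297 tilt 0.003 F [-2.9 -8.   2.6] M [-1.62  0.59  0.11] g 0.0132 q [-0.67  0.56  0.48  2.13 -0.48  0.55 -0.13]
```

Firm contact at the stop (8.5 N). TCP is at press x = -0.1165, y = 0.000, and -0.117 was expected. A small extra push to square it, then release.

```bash
python3 -m jog '[0,0,0,0.008,0,0,0,0,0,0,0.01,0,0,0,0,0,0,0.005,0,0,0.1,0,0,0,0,0,0,0.3,0,0,0,0,0,0,0.5,0,0,0,0,0,0,0.6,0,0,0,0,0,0,0.6]'; python3 - <<'E'
from h import *
st()
E
python3 -m jog '[0,0,0,0,0,-0.1,0.6,0,0,0,-0.03,0,-0.3,0.6,0,0,0,-0.1,0,-0.55,0.6,0,0,0,-0.3,0,-0.75,0.6,0,0,0,-0.5,0,-0.9,0.6,0,0,0,-0.6,0,-1,0.6,0,0,0,-0.7,0,-1,0.6]'; python3 - <<'E'
from h import *
st()
f=r.grab_frame("scene");cv2.imwrite('pics/sc7.png',f[:,:,::-1]);crop(f,180,100,380,250,4,'pics/s7.png')
f=r.grab_frame("top");cv2.imwrite('pics/top7.png',f[:,:,::-1]);crop(f,150,120,310,240,5,'pics/t7.png')
E
```

```text
clock: 13.5
tcp_pos: [0.4994, 0.0844, 0.0258]
orientation: [2.524, 1.868, 0.005]
contact_force: [0.6, 0.5, -0.5]
grip_width: 0.0518
t 13.5 p [0.4994 0.0844 0.0258] jaw -0.296 tilt 0.004 F [ 0.6  0.5 -0.5] M [-0.04 -0.02 -0.01] g 0.0518 q [-0.67  0.56  0.48  2.13 -0.49  0.55 -0.13]
clock: 14.2
tcp_pos: [0.4593, -0.0515, 0.2288]
orientation: [2.524, 1.865, 0.015]
contact_force: [-0.4, 1.0, 0.3]
grip_width: 0.0512
t 14.2 p [ 0.4593 -0.0515  0.2288] jaw -0.298 tilt 0.01 F [-0.4  1.   0.3] M [ 0.01 -0.03  0.01] g 0.0512 q [-0.73  0.13  0.79  2.09 -0.12  0.95 -0.18]
```

View pics/s7.png

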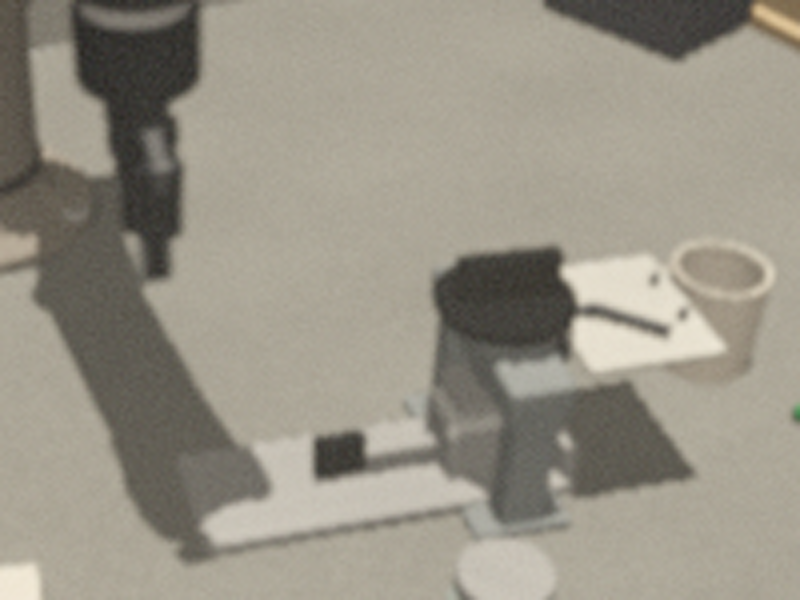

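View pics/t7.png

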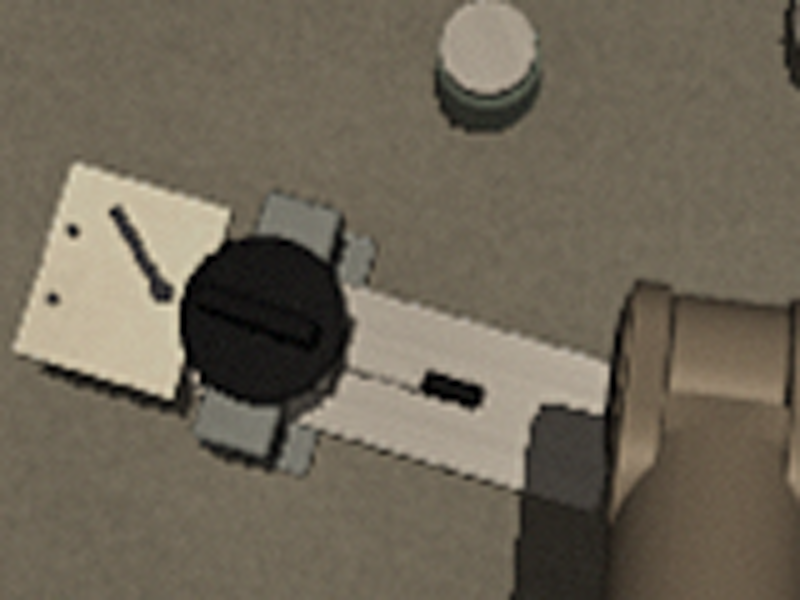

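The mould's handle is at crop (453,389), in line with the bed's centre. I'll check this numerically and measure the wheel bar.

```bash
python3 - <<'E'
from m import *
t=lambda x,y:np.array([x,y])/5+[150,120]-.4
y=1.274;M=np.array([[np.cos(y),np.sin(y)],[-np.sin(y),np.cos(y)]])
print('handle',(M@(ray("top",t(453,390),.05)[0,:2]-[.5335,.195])).round(4))
a=cv2.imread('pics/top7.png')
g=cv2.resize(a[175:195+5,180:225],None,fx=16,fy=16,interpolation=2);g=np.clip(g.astype(float)*3,0,255).astype(np.uint8);cv2.imwrite('pics/w7.png',g)
k=((a.mean(2)<60)).astype(np.uint8)
E
```

```text
handle [-0.119   0.0012]
```

View pics/w7.png

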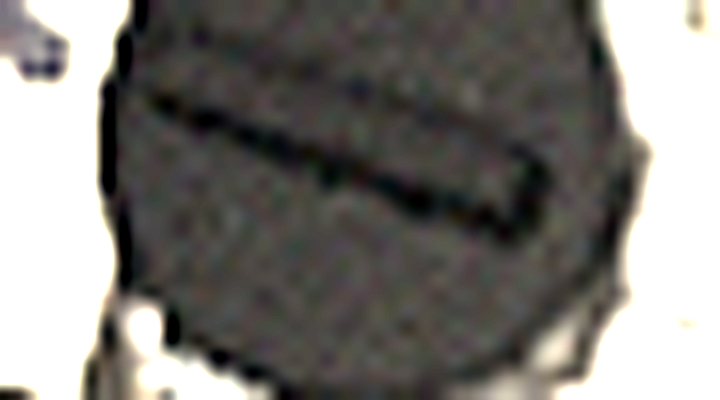

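Mould is home: handle at x=-0.119, y=+0.001 in the press frame. The wheel bar is at about 1.235 rad. I'll grip it with the hand turned half round counter-clockwise so joint 7 has room for the whole clockwise wind.

```bash
python3 - <<'E'
from h import *
goal([.5,.07,.29],1.25)
E

```

```text
w [ 2.000e-03  2.000e-04 -4.936e-01] sh [ 0.6468  0.0243 -0.3152] rows>= 10.3
```

```bash
python3 -m jog '[0,0,-0.04,0.1,0,-0.2,0.6,0,0,-0.08,0.25,0,-0.3,0.6,0,0,-0.13,0.4,0,-0.31,0.6,0,0,-0.17,0.52,0,-0.31,0.6,0,0,-0.22,0.64,0.02,-0.31,0.6,0,0,-0.27,0.64,0.02,-0.31,0.6,0,0,-0.31,0.64,0.02,-0.31,0.6,0,0,-0.36,0.64,0.02,-0.31,0.6,0,0,-0.41,0.64,0.02,-0.31,0.6,0,0,-0.45,0.64,0.02,-0.31,0.6,0.002,0,-0.494,0.64,0.02,-0.31,0.6]'; python3 - <<'E'
from h import *
st();goal([.5335,.195,.27],2.806)
E

```

```text
clock: 15.4
tcp_pos: [0.4984, 0.0704, 0.2881]
orientation: [-0.488, -3.102, 0.001]
contact_force: [-0.4, 0.3, -0.8]
grip_width: 0.0509
t 15.4 p [0.4984 0.0704 0.2881] jaw 1.259 tilt 0.001 F [-0.4  0.3 -0.8] M [-0.03  0.02  0.02] g 0.0509 q [-0.76  0.14  0.55  1.92 -0.08  1.11  1.09]
w [-0.     -0.0005 -0.4925] sh [0.0241 0.6469 0.0901] rows>= 10.3
```

```bash
python3 -m jog '[0,0,-0.04,0,0.1,0,0.6,0,0,-0.08,0,0.2,0,0.6,0,0,-0.13,0.01,0.3,0,0.6,0,0,-0.17,0.02,0.4,0,0.6,0,0,-0.22,0.024,0.5,0,0.6,0,0,-0.27,0.024,0.6,0,0.6,0,0,-0.31,0.024,0.647,0.05,0.6,0,0,-0.36,0.024,0.647,0.09,0.6,0,0,-0.41,0.024,0.647,0.09,0.6,0,0,-0.45,0.024,0.647,0.09,0.6,0,0,-0.4925,0.024,0.647,0.09,0.6,0,0,-0.4925,0.024,0.647,0.09,0.6]'; python3 - <<'E'
from h import *
st();goal([.5335,.195,.2],2.806);goal([.5335,.195,.16],2.806)
E

```

```text
clock: 16.6
tcp_pos: [0.5329, 0.1963, 0.269]
orientation: [1.821, -2.557, -0.002]
contact_force: [-0.2, -0.6, -0.8]
grip_width: 0.0516
t 16.6 p [0.5329 0.1963 0.269 ] jaw 2.808 tilt 0.003 F [-0.2 -0.6 -0.8] M [ 0.04 -0.06  0.05] g 0.0516 q [-0.68  0.27  0.27  1.79 -0.08  1.1   2.42]
w [ 0.0008 -0.0005  0.0007] sh [ 0.0046 -0.0059  0.3452] rows>= 1.4
w [ 0.0008 -0.0005  0.0007] sh [ 0.0043 -0.0064  0.5452] rows>= 2.2
```

```bash
python3 -m jog '[0,0,0,0.004,-0.006,0.15,0.6,0,0,0,0.004,-0.006,0.28,0.6,0,0,0,0.004,-0.006,0.34,0.6,0,0,0,0.004,-0.006,0.34,0.6]'; python3 - <<'E'
from h import *
st();goal([.5335,.195,.16],2.806)
f=r.grab_frame("scene");crop(f,240,100,400,220,5,'pics/s8.png')
E
```

```text
clock: 17.0
tcp_pos: [0.5322, 0.1953, 0.1991]
orientation: [1.817, -2.555, -0.003]
contact_force: [-0.7, 0.5, 0.2]
grip_width: 0.0516
t 17.0 p [0.5322 0.1953 0.1991] jaw 2.807 tilt 0.007 F [-0.7  0.5  0.2] M [0.01 0.03 0.02] g 0.0516 q [-0.67  0.34  0.26  1.86 -0.1   0.96  2.44]
w [ 0.0017 -0.0014  0.0003] sh [-0.0017 -0.0077  0.1954] rows>= 0.8
```

View pics/s8.png

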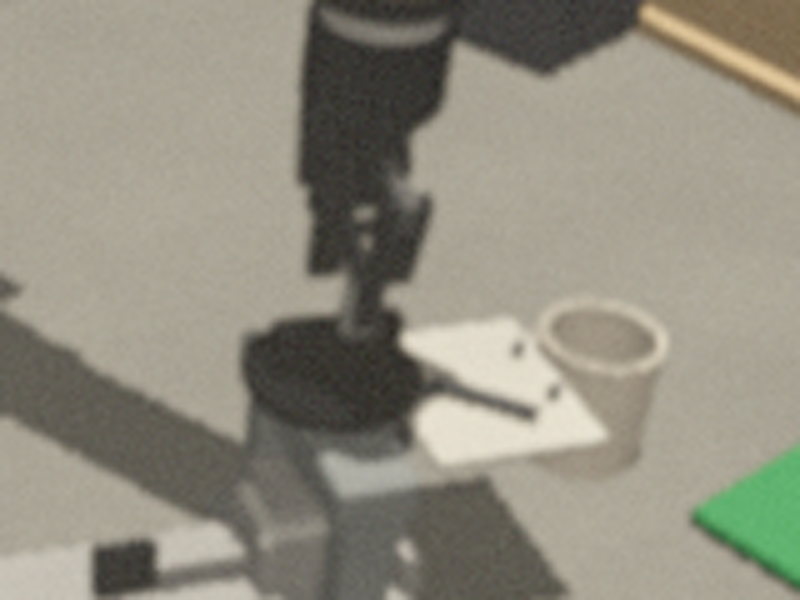

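Fingers straddle the bar just above it. Descending slowly.

```bash
python3 -m jog '[0.0017,-0.0014,0,-0.002,-0.008,0.05,0.6,0.0017,-0.0014,0,-0.002,-0.008,0.1,0.6,0.0017,-0.0014,0,-0.002,-0.008,0.14,0.6,0.0017,-0.0014,0,-0.002,-0.008,0.18,0.6,0.0017,-0.0014,0,-0.002,-0.008,0.19,0.6]'; python3 - <<'E'
from h import *
st()
E
python3 -m jog '[0,0,0,0,0,0,0.4,0,0,0,0,0,0,0.2,0,0,0,0,0,0,0.1,0,0,0,0,0,0,0,0,0,0,0,0,0,0,0,0,0,0,0,0,0]' 60; python3 - <<'E'
from h import *
st()
E
```

```text
clock: 17.55
tcp_pos: [0.5341, 0.195, 0.1614]
orientation: [-1.82, 2.56, -0.0]
contact_force: [-0.1, -0.4, 0.2]
grip_width: 0.0518
t 17.55 p [0.5341 0.195  0.1614] jaw 2.807 tilt 0.001 F [-0.1 -0.4  0.2] M [-0.04 -0.06  0.04] g 0.0518 q [-0.65  0.39  0.25  1.9  -0.12  0.87  2.46]
clock: 18.15
tcp_pos: [0.5331, 0.1955, 0.1618]
orientation: [1.821, -2.56, -0.002]
contact_force: [-6.5, 0.7, 4.5]
grip_width: 0.015
t 18.15 p [0.5331 0.1955 0.1618] jaw 2.807 tilt 0.001 F [-6.5  0.7  4.5] M [ 0.03  1.01 -0.1 ] g 0.015 q [-0.65  0.39  0.25  1.9  -0.12  0.87  2.46]
```

Bar gripped (15 mm). I'll shift 1 mm to relieve the side force, then wind.

```bash
python3 -m jog '[0,0,0,0,0.005,0,0,0,0,0.01,0,0.006,0,0,0,0,0.04,0,0.006,0,0,0,0,0.075,0,0.006,0,0,0,0,0.11,0,0.006,0,0,0,0,0.15,0,0.006,0,0,0,0,0.19,0,0.006,0,0,0,0,0.23,0,0.006,0,0,0,0,0.27,0,0.006,0,0,0,0,0.3,0,0.006,0,0,0,0,0.32,0,0.006,0,0,0,0,0.32,0,0.006,0,0]' 80; python3 - <<'E'
from h import *
st()
f=r.grab_frame("top");crop(f,150,120,310,240,5,'pics/t9.png')
E
```

```text
clock: 19.35
tcp_pos: [0.5332, 0.1953, 0.1619]
orientation: [-0.358, 3.12, 0.0]
contact_force: [4.8, -1.7, -4.9]
grip_width: 0.0151
t 19.35 p [0.5332 0.1953 0.1619] jaw 1.8 tilt 0.002 F [ 4.8 -1.7 -4.9] M [-0.2  -0.98 -0.29] g 0.0151 q [-0.84  0.41  0.48  1.91 -0.24  0.88  1.56]
```

View pics/t9.png

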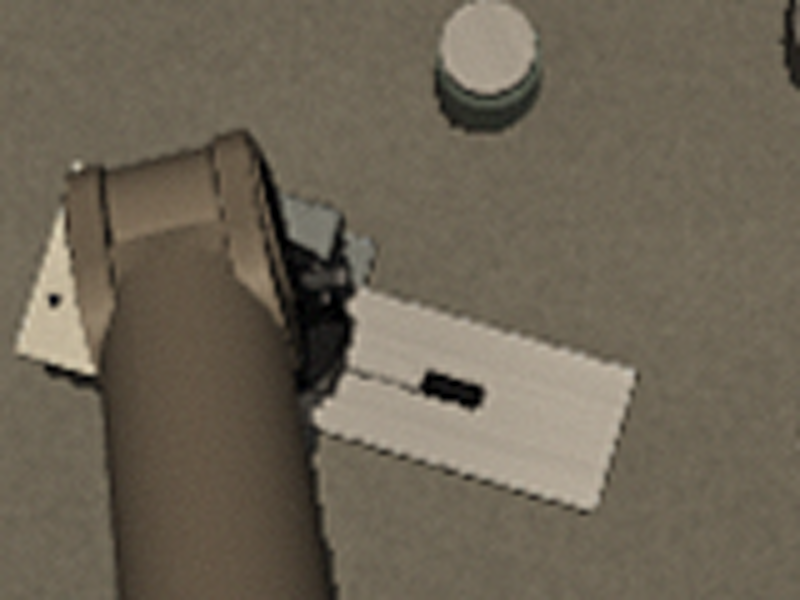

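```bash
python3 -m jog '[0,0,0.03,0,0,0,0,0,0,0.06,0,0,0,0,0,0,0.09,0,0,0,0,0,0,0.12,0,0,0,0,0,0,0.13,0,0,0,0]' ; python3 - <<'E'
from h import *
st()
f=r.grab_frame("scene");crop(f,240,100,400,220,5,'pics/s9.png')
E
```

```text
clock: 19.9
tcp_pos: [0.5332, 0.1953, 0.1619]
orientation: [0.282, 3.127, 0.0]
contact_force: [2.3, -1.6, -2.3]
grip_width: 0.0148
t 19.9 p [0.5332 0.1953 0.1619] jaw 1.391 tilt 0.002 F [ 2.3 -1.6 -2.3] M [-0.17 -0.32  0.25] g 0.0148 q [-0.91  0.43  0.58  1.91 -0.3   0.88  1.21]
```

View pics/s9.png

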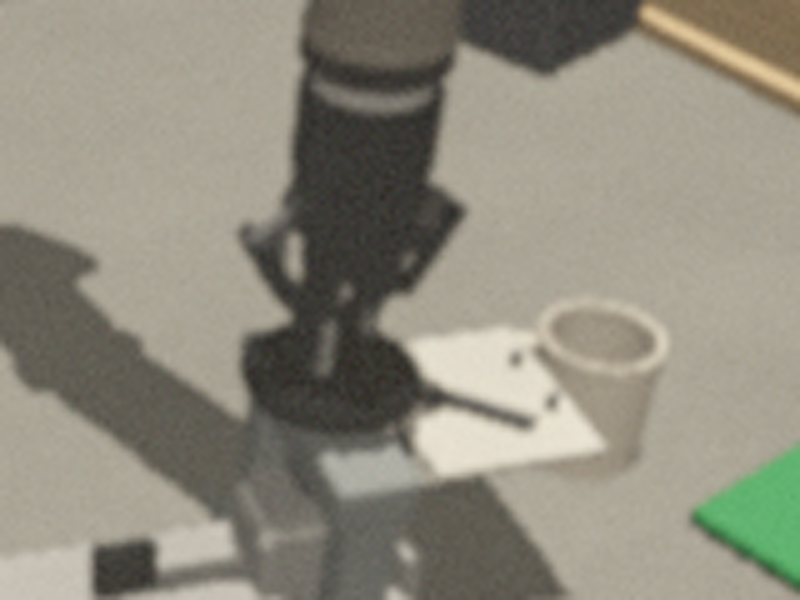

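```bash
python3 -m jog '[0,0,0.03,0,0,0,0,0,0,0.06,0,0,0,0,0,0,0.09,0,0,0,0,0,0,0.12,0,0,0,0,0,0,0.15,0,0,0,0,0,0,0.18,0,0,0,0,0,0,0.18,0,0,0,0]' ; python3 - <<'E'
from h import *
st()
f=r.grab_frame("scene");cv2.imwrite('pics/sc10.png',f[:,:,::-1]);crop(f,300,150,380,210,10,'pics/s10.png')
a=cv2.imread('pics/sc7.png')[:,:,::-1];crop(a,300,150,380,210,10,'pics/s10ref.png')
# dial height by triangulating lugs/needle: top c2 vs scene c4
t=lambda x,y:np.array([x,y])/5.5+[145,140]-.41
s=lambda x,y:np.array([x,y])/7+[270,150]-.43
for z in(.10,.11,.12,.13,.14):
    print(z,[ (ray("top",t(*a),z)[0,:2]-ray("scene",s(*b),z)[0,:2]).round(4).tolist() for a,b in [((222,333),(410,302)),((43,275),(512,95)) if False else ((110,68),(640,262)),((155,122),(538,230)),((205,213),(395,190))]])
E
```

```text
clock: 20.65
tcp_pos: [0.5332, 0.1952, 0.1619]
orientation: [1.142, 2.925, 0.001]
contact_force: [1.3, -1.5, -1.8]
grip_width: 0.0145
t 20.65 p [0.5332 0.1952 0.1619] jaw 0.826 tilt 0.002 F [ 1.3 -1.5 -1.8] M [-0.18 -0.2  -0.26] g 0.0145 q [-1.01  0.46  0.72  1.92 -0.38  0.9   0.73]
0.1 [[-0.0962, 0.0076], [0.0288, -0.0288], [0.036, -0.0337], [0.0367, -0.0294]]
0.11 [[-0.1058, 0.0159], [0.0186, -0.0194], [0.0255, -0.0244], [0.0257, -0.0204]]
0.12 [[-0.1154, 0.0243], [0.0085, -0.01], [0.015, -0.0152], [0.0147, -0.0115]]
0.13 [[-0.1249, 0.0326], [-0.0017, -0.0006], [0.0044, -0.0059], [0.0037, -0.0025]]
0.14 [[-0.1345, 0.0409], [-0.0119, 0.0088], [-0.0061, 0.0034], [-0.0073, 0.0064]]
```

View pics/s10.png

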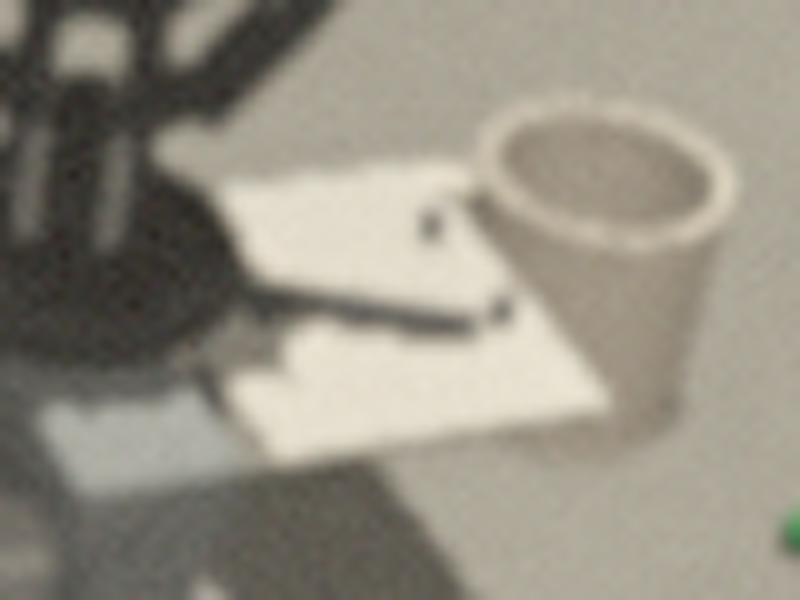

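View pics/s10ref.png

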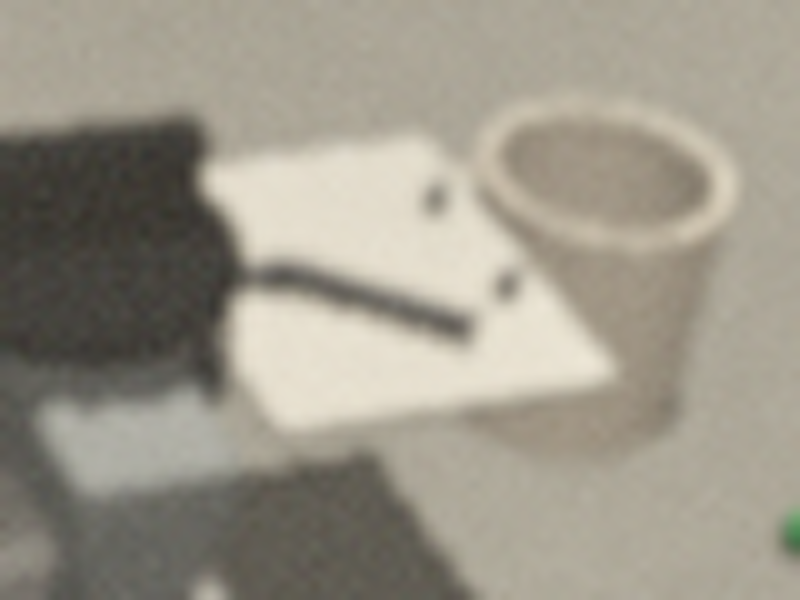

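The needle has started moving and is now near the near lug (tip crop (470,325), lugs (432,225) and (500,308)). I'll compute the angle.

```bash
cat > ptr.py <<'E'
from h import *
s=lambda x,y:np.array([x,y])/10+[300,150]-.45
W=lambda q,z:ray("scene",s(*q),z)[0,:2]
def ang(piv,tip,z):
    d=W(tip,z)-piv;return np.arctan2(d[1],d[0]),np.linalg.norm(d)
Z0=.133
piv=W((285,275),Z0);a0,l0=ang(piv,(465,330),Z0)
def pointer(tip,wound,lugs=()):
    z=Z0-.005*wound;a,l=ang(piv,tip,z);print('ptr',round(a-a0,3),'len',round(l,4),'l0',round(l0,4))
    for q in lugs:
        for dz in(0,.006): b,m=ang(piv,q,z+dz);print(' lug',dz,round(b-a0,3),round(m,4))
E
python3 - <<'E'
from ptr import *
print(piv)
pointer((465,330),0,[(435,208),(507,292)])
pointer((470,326),1.98,[(432,235),(498,316)])
E
```

```text
[0.55545736 0.26359326]
ptr 0.0 len 0.0537 l0 0.0537
 lug 0 1.1 0.0619
 lug 0.006 0.999 0.0549
 lug 0 0.388 0.0637
 lug 0.006 0.251 0.0623
ptr 0.307 len 0.0546 l0 0.0537
 lug 0 1.093 0.0626
 lug 0.006 0.995 0.0558
 lug 0 0.413 0.0632
 lug 0.006 0.278 0.0615
```

```bash
python3 -m jog '[0,0,0.03,0,0,0,0,0,0,0.06,0,0,0,0,0,0,0.09,0,0,0,0,0,0,0.12,0,0,0,0,0,0,0.15,0,0,0,0,0,0,0.18,0,0,0,0,0,0,0.21,0,0,0,0,0,0,0.23,0,0,0,0,0,0,0.23,0,0,0,0]' ; python3 - <<'E'
from h import *
st()
f=r.grab_frame("scene");cv2.imwrite('pics/sc11.png',f[:,:,::-1]);crop(f,300,150,380,210,10,'pics/s11.png')
E
```

```text
clock: 21.6
tcp_pos: [0.5331, 0.1951, 0.1619]
orientation: [2.098, 2.337, 0.001]
contact_force: [-0.3, -1.8, -0.3]
grip_width: 0.015
t 21.6 p [0.5331 0.1951 0.1619] jaw 0.108 tilt 0.001 F [-0.3 -1.8 -0.3] M [-0.31 -0.07 -0.04] g 0.015 q [-1.13  0.53  0.91  1.93 -0.52  0.94  0.14]
```

View pics/s11.png

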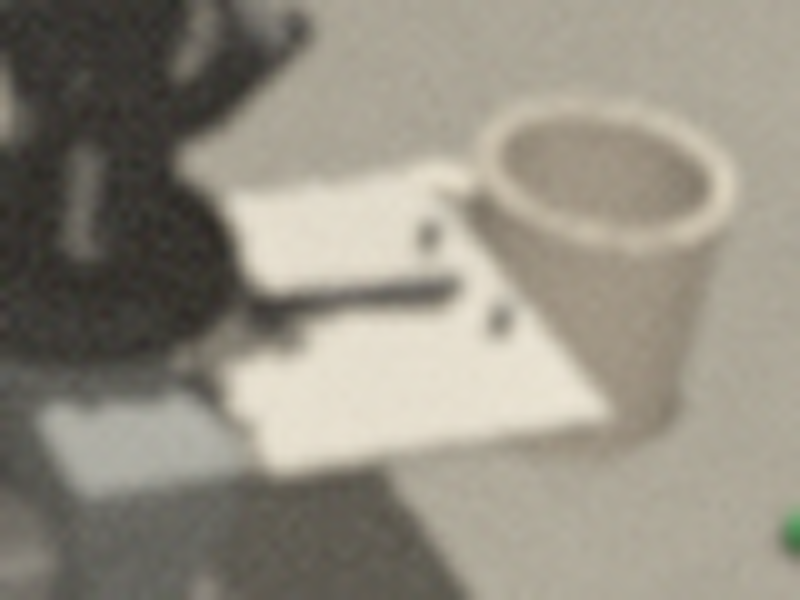

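```bash
python3 - <<'E'
from ptr import *
pointer((455,287),2.70,[(430,242),(498,325)])
print([ (s_) for s_ in [(np.array(proj("scene",[*piv,Z0-.0135])[0])-[299.55,149.55])*10]])
E
```

```text
ptr 0.743 len 0.0566 l0 0.0537
 lug 0 1.109 0.0637
 lug 0.006 1.015 0.0568
 lug 0 0.421 0.0639
 lug 0.006 0.288 0.0622
[array([278.13518893, 312.3139301 ])]
```

Needle stands at about 0.74 rad, midway between the lugs (0.42 and 1.11). Releasing and lifting off.

```bash
python3 -m jog '[0,0,0,0,0,0,0.1,0,0,0,0,0,0,0.3,0,0,0,0,0,0,0.6,0,0,0,0,0,0,0.6,0,0,0,0,0,0,0.6,0,0,0,0,0,-0.1,0.6,0,0,0,0,0,-0.3,0.6,0,0,0,0,0,-0.5,0.6,0,0,0,0,0,-0.7,0.6,0,0,0,0,0,-0.8,0.6,0,0,0,0,0,-0.8,0.6]'; python3 - <<'E'
from h import *
st(); goal([.5,.05,.34],None)
E
```

```text
clock: 22.75
tcp_pos: [0.5346, 0.1954, 0.325]
orientation: [2.096, 2.337, 0.01]
contact_force: [-0.3, 0.5, -0.6]
grip_width: 0.0512
t 22.75 p [0.5346 0.1954 0.325 ] jaw 0.109 tilt 0.007 F [-0.3  0.5 -0.6] M [-0.01 -0.04  0.01] g 0.0512 q [-1.28  0.35  1.07  1.75 -0.33  1.23 -0.01]
w [0. 0. 0.] sh [-0.7035 -0.2506 -0.0783] rows>= 3.0
```

```bash
python3 -m jog '[0,0,0,-0.15,-0.05,-0.05,0.6,0,0,0,-0.35,-0.12,-0.08,0.6,0,0,0,-0.55,-0.2,-0.08,0.6,0,0,0,-0.75,-0.25,-0.08,0.6,0,0,0,-0.95,-0.25,-0.08,0.6,0,0,0,-0.95,-0.25,-0.08,0.6,0,0,0,-0.95,-0.25,-0.08,0.6]'; python3 - <<'E'
from h import *
st()
f=r.grab_frame("scene");cv2.imwrite('pics/sc12.png',f[:,:,::-1]);crop(f,300,150,380,210,10,'pics/s12.png')
f=r.grab_frame("top");cv2.imwrite('pics/top12.png',f[:,:,::-1]);crop(f,150,120,310,240,5,'pics/t12.png')
E
```

```text
clock: 23.45
tcp_pos: [0.505, 0.0003, 0.3396]
orientation: [2.099, 2.336, 0.009]
contact_force: [-0.4, -0.2, -0.1]
grip_width: 0.0512
t 23.45 p [5.050e-01 3.000e-04 3.396e-01] jaw 0.107 tilt 0.006 F [-0.4 -0.2 -0.1] M [ 0.02  0.03 -0.01] g 0.0512 q [-1.17  0.16  1.2   1.86 -0.16  1.22  0.19]
```

View pics/s12.png

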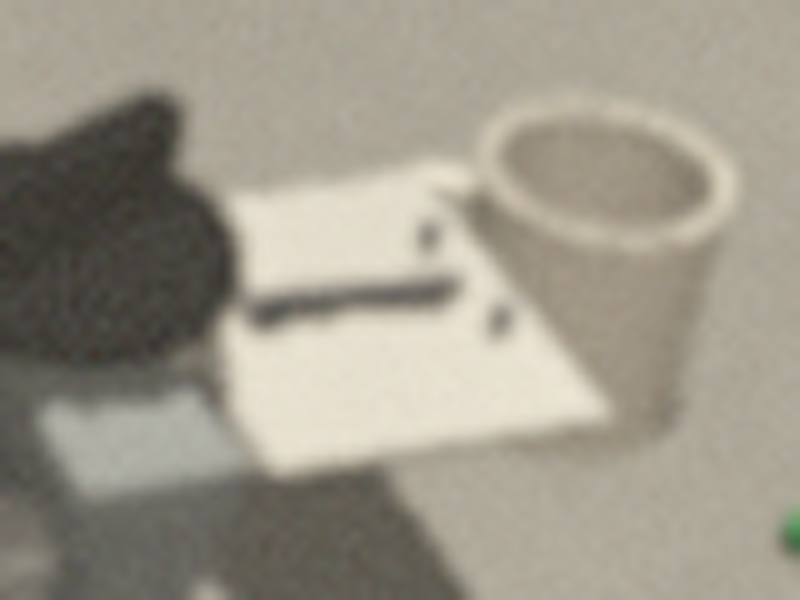

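View pics/t12.png

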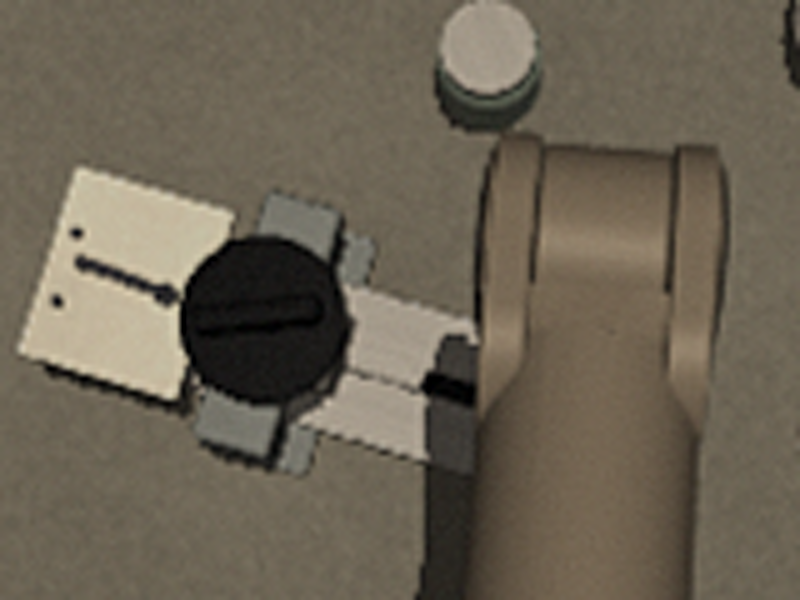

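View pics/sc12.png

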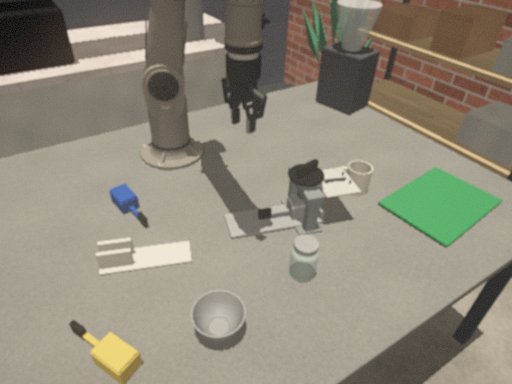

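Both views agree: the needle is between the lugs (0.74 from the scene view, 0.70 from the top view, allowed 0.55 to 1.0) and did not move after release. The handle is still on the centre line at crop (450,388), and the bowl, jar and mug have not moved. Handing in.

```bash
python3 - <<'E'
from h import *
st(); print(r.hand_in())
E
```

```text
t 23.55 p [0.5053 0.0023 0.3397] jaw 0.111 tilt 0.006 F [ 0.3 -0.  -0. ] M [ 0.03  0.06 -0.02] g 0.0514 q [-1.17  0.16  1.2   1.86 -0.16  1.22  0.19]
the job is handed in; nothing more can be done
None
```

The mould is home in the press and the wheel is wound to the firm setting. I handed the job in at 23.6 s of the 64 s allowed; no verdict was reported.

**What I did:** I lifted the steel mould out of the white stand by the sides of its box, set it on the bed about 130 mm in front of the screw axis and let go. I then slid it home by the handle, pressed it against the stop with about 8.5 N and let go again. I wound the wheel about 2.7 rad clockwise. This took one grasp rather than several, because I had turned the hand half round beforehand to give joint 7 enough range.

**Last checks:**
- **Mould position:** before winding, the handle was 119 mm in front of the screw axis and 1 mm off the centre line, so the mould sits within about 2 mm of the stop. After winding I only saw the handle partly, in the same place by eye.
- **Pointer:** it stood between the lugs and did not move after release. It read 0.74 rad in the scene view and 0.70 rad in the top view; allowed is 0.55 to 1.0.
- **Surroundings:** the bowl, jar and mug looked unmoved. The arm was clear and the contact force was about zero.

**Weak or unchecked:** the wheel torque at the end was too noisy to confirm firmness (-0.04 N m, where 0.4 to 0.5 was expected). I could not measure the plate's force on the mould directly. For both I relied on the pointer.

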